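# Clamp a friction lining block to the set force

### The arm

A 6-joint arm with a two-finger parallel gripper is mounted at the origin on a cart in front of the work surface, level with it; the furniture and walls round the work are solid. World frame = base frame: x ahead of the robot, y to its left, z up, the work surface at z = 0. Lengths are in m, angles in rad, forces in N, time in s.
With the tool pointing down it reaches from about 0.35 to 0.975 m from the base axis. Payload 4.9 kg.
Tool frame: the origin (TCP) lies midway between the tips of the shut fingers; the grasp point (between the pads) lies 19 mm behind it; x points along the fingers, y is the direction in which the jaws open and shut, and the axes are right-handed (so a half turn about x gives the same grasp; the last joint's range is limited). The gripper opens to 85 mm and grips with 20 to 120 N. Pads are 22 mm wide; open, the fingers measure 114 mm over their backs; the gripper's body (76 mm by 85 mm) begins 54 mm behind the grasp point. The pads swing forward as they close: fully open they stand 13 mm farther back than shut.
Start: joints at [-1.418, 0.053, 1.613, -0, 1.476, -0.119], TCP at [0.168, -0.602, 0.231] pointing down, gripper open.
Joint ranges: [-3.01, 3.01], [-1.01, 2.22], [0.06, 2.58], [-1.02, 4.17], [0.09, 2.62], [-3.14, 3.14]. Speed limits (rad/s): [2.57, 2.57, 3.14, 3.14, 3.14, 3.14].

### API

Orientations are given as a rotation vector (axis times angle).
In Python, from station import ctrl gives the robot as it stands.
- The arm moves only by the shell command python3 -m handwheel 'ROWS' [FORCE]. ROWS is JSON, a list of rows, each a list of 3 entries, a list of its own where there are three numbers: the finger opening in m, from 0 to 0.0854, then the shift along the tool's x, y, z in m, then the turn, a rotation vector about the tool's x, y, z in degrees. In form: [[claw, [dx, dy, dz], [ax, ay, az]], ...]. A call has 1 to 10 rows; each row shifts and turns the commanded pose from where the row before left it, along the tool's axes as they then stand; what a row does not reach is not made up. A row lasts 1/12 s, in which the tool goes at most 41.7 mm and 7.16 degrees, less where a joint would pass 70% of its speed; a pose out of reach is approached as far as the arm can. A call with a gripper value outside its range is refused whole. The fingers move at their own pace and stop on an object; FORCE is the grip in N (left out, the last holds). Time passes only in rows, so rows that do not move let the fingers close. It gives the time, the measured TCP pose, the force and the opening at its end, in the units of the state.
- ctrl.get_obs(): the state, without advancing time (a new reading comes with each control period).
- ctrl.get_image(name): name is "scene" or "top"; returns the picture (480x640x3 uint8, red, green, blue); there is no depth.
- ctrl.camera_params(name): a dict with "vertical_fov" (degrees; the focal length in pixels is half the picture's height over the tangent of half this angle, whatever the lens; pixels are square), "cx", "cy" (the principal point, pixels), "rvec" (rotation vector, rad) and "tvec" (3), from world to camera coordinates, as OpenCV has them. Camera axes: x right, y down, z forward; pixel columns grow to the right and rows downward; lengths in m; the calibration is good to about 2 mm. A picture is of the moment at which its call begins. camera_params takes no time and is no camera call.
- ctrl.finish_job(): hands the job in, once; it reports no verdict.
Trained networks look in the newest picture that a camera, given by its name, has taken for a name from the list of things; names that differ only in an ending like _2 or _b are one class to them, and where a whole thing is asked for, a point or a joint stands for the part that bears it (a point fixed in the world has none). Each returns a list of dicts, best first, with "score" (0 to 1); they miss things now and then, are a little off and sometimes report something else, mostly with a low value. They report only what shows in the picture. A call takes as long as a camera call. They do not tell look-alikes from the thing itself.
- ctrl.look_for(thing, camera): "box" ([centre column, centre row, width, height] in pixels, round what is visible of it).
- ctrl.silhouettes(thing, camera): "mask" (480x640 bool, what is visible of it) and "box" ([centre column, centre row, width, height] in pixels, round what is visible of it).
- ctrl.tip_of(thing, camera): "centre" ([row, column] in pixels: a listed point, or the origin of a listed thing).
The state is a dict: "t": time; "q": joint angles; "dq": joint speeds; "effort": joint torques, N m; "tool_pos": TCP position; "tool_rot": TCP orientation; "contact_force": force on the tool from outside, world axes, zero at the start; "wrist_torque": the same for the moment, N m; "opening": finger opening in m.
Only numpy, scipy, OpenCV 4.12 (cv2) and the standard library are available. Lean on these libraries where they do the work, as an engineer would, in place of code of your own. Each camera call takes 0.05 s, during which the arm holds its last target.

### The job

Stand the loose reddish-brown lining block upright on the bed of the blue bench clamp, between its two jaws, about centred along them and with its long side along the jaws. Then tighten the clamp by its leaning T-handle (clockwise) until the orange tab pops out of the carriage, stop within an eighth of a turn of that, and let go, leaving the block clamped. Do not shift the other things on the bench.

Things in the scene. Friction and masses are not known exactly. Their poses are not given: they have to be found in the camera images.
- block_mid (a point): centre (half-way up) of the loose reddish-brown friction lining block, 100 mm long (its x) x 25 thick (its y) x 54 high (its z), 90 g, standing on its long narrow edge on the bench. Grasp it across the 25 mm thickness, in its upper part.
- lining_block: the same lining block, origin at the centre of its underside; x along its 100 mm length, z up.
- clamp: blue bench clamp fixed to the bench; origin on the bench top under the middle of its bed; x level from the handle side to the rear jaw (closing direction), y along the jaws, z up. Bed: flat, 12 mm above the bench. Fixed rear jaw: 110 mm long, face at x = +15.5. Jaws and carriage are 42 mm high, so a 54 mm block on the bed sticks out 24 mm. Housing at x = -96 to -142, up to 85 mm high.
- jaw_face (a point): middle of the upper edge of the moving (sprung) jaw's face, 42 mm above the bench; the jaw is 100 mm long. It starts 33 to 35 mm from the rear jaw's face and moves toward it (+x of the clamp) 4 mm per rad of the handle. Once it meets the block it yields on the carriage (spring 4 N/mm with 10 N preload).
- sprung_jaw: the sprung moving jaw, 10 mm thick; its origin coincides with the carriage's until the spring yields, then lies behind it (-x) by the yield: 4 mm when the tab pops out (about 26 N), 9.8 mm at the stop.
- carriage: steel carriage 36x88 mm, driven by the handle, that carries the sprung jaw in front of it; origin on the bench top below its middle, axes as the clamp's.
- handle_grip (a point): centre of the black T-handle's bar, on its turning axis, which leans 35 deg from vertical to the front: outward (-0.574, 0, 0.819) in the clamp's frame. Bar 84 mm long (its x), 14 thick (its y), 26 deep along the axis (its z, outward); one end red; under it a 13 mm thick neck, 24 long. Grasp it across the 14 mm, tool tilted in line with the axis. It does not advance as it turns.
- handle (a joint): angle of the T-handle in rad, 0 to 5.9; grows as it turns clockwise seen from outside (looking down on it), which tightens the clamp. It takes about 0.2 to 0.4 N m and stays where it is left. At 0 the bar lies in the clamp's x-z plane with the red end to the rear (its higher end).
- tab (a joint): height of the orange indicator tab (11x24 mm) in the middle of the carriage's top, in m: 0 flush with the carriage's top (held down by a catch), 0.013 popped out. It snaps out by itself when the sprung jaw has yielded 4 mm, at the set clamping force.
- tab_top (a point): middle of the orange tab's top face.
- grease_tin: blue round grease tin, 53 mm across, 38 high; bystander, origin at the centre of its underside.
- ratchet: ratchet with a red handle, 195x36x23 mm, lying flat; bystander, origin at the centre of its underside.
- spring_a: grey coil spring standing on end, 39 mm across, 68 high; bystander, origin at the centre of its underside.
- bearing_a: dark bearing, 48 mm across, 18 high, lying flat; bystander, origin at the centre of its underside.
There are look-alikes about, which are no part of the job. What is shaped like the lining_block but purple or turquoise is not meant.

How it is judged:
On the way, in this order (a step that is already met when the one before it is completed fails the run):
1. the block stands upright on the clamp's bed between the jaws, let go (x of block_mid in the frame of clamp between -0.012 and 0.01 m and y of block_mid in the frame of clamp between -0.02 and 0.02 m and z of block_mid in the frame of clamp between 0.036 and 0.043 m and angle between the x axis of lining_block and the y axis of clamp, either way round below 0.2 rad and angle between lining_block's own z axis and vertical below 0.1 rad and contact force between the fingers and lining_block below 0.1 N), for 0.2 s.
2. the tab has popped out (value of joint tab above 0.009 m), for 0.1 s.
At the end, for the whole second after the job is handed in: The block stands upright and flat on the bed between the jaws (centre 36 to 43 mm up), along them within 0.2 rad, middle within 20 mm of theirs; the tab is out by over 9 mm; the jaw presses the block with over 16 N; the block is at rest (x of block_mid in the frame of clamp between -0.012 and 0.01 m and y of block_mid in the frame of clamp between -0.02 and 0.02 m and z of block_mid in the frame of clamp between 0.036 and 0.043 m and angle between the x axis of lining_block and the y axis of clamp, either way round below 0.2 rad and angle between lining_block's own z axis and vertical below 0.1 rad and value of joint tab above 0.009 m and contact force between lining_block and sprung_jaw above 16 N and linear speed of lining_block below 0.01 m/s); the robot touches nothing.
It fails at once if the clamp is overtightened: the sprung jaw yields more than 8 mm (the tab pops at 4 mm; 4 mm more is 1 rad of the handle) (x of sprung_jaw in the frame of carriage below -0.008 m).
It fails at once if a bystander is shifted by more than 30 mm (distance of any of grease_tin, ratchet, spring_a, bearing_a from where it was at the start of the episode above 0.03 m).
It also fails if it takes over 72 s, if anything falls off the work surface, if the arm or the gripper's body presses on something with over 40 N, if the wrist force passes 120 N, or if a joint passes its speed limit or range.

## Working session

There is one attempt and no reset: what is moved stays moved. The work goes in short steps, Python scripts to look and compute and a shell command to move; the robot and the scene stay as the last step left them, time stands still between calls to the robot, and variables do not carry over. Pictures are saved under pics/ and viewed, and the job is handed in when it is done.

```bash
ls; mkdir -p pics; python3 - <<'E'
from station import ctrl
import cv2
for n in("scene","top"):
    im=ctrl.get_image(n); cv2.imwrite(f"pics/{n}0.png",im[:,:,::-1]); print(n,ctrl.camera_params(n))
print(ctrl.get_obs())
E
```

```text
pics
scene {'vertical_fov': 45.2104997007432, 'cx': 315.2558234753685, 'cy': 243.27411120863687, 'rvec': array([ 1.24885616, -2.07278677,  1.12821963]), 'tvec': array([0.39610273, 0.31523966, 1.03212144])}
top {'vertical_fov': 52.7773880661099, 'cx': 324.8346358226672, 'cy': 242.66640022439182, 'rvec': array([ 2.16069167, -2.14022322,  0.10355806]), 'tvec': array([0.14874439, 0.57397763, 1.08355581])}
{'t': 0.1, 'q': array([-1.41797576e+00,  5.33215123e-02,  1.61416325e+00,  6.85453709e-06,
        1.47600602e+00, -1.19001764e-01]), 'dq': array([ 1.21354383e-05,  9.65026863e-05, -3.05618402e-03,  4.86579991e-04,
       -1.30560696e-03, -6.09358510e-05]), 'effort': array([ 3.36060621e-04, -3.94902205e+01, -3.71362388e+01, -5.44797990e-05,
        3.94264251e-03, -1.49611719e-05]), 'tool_pos': array([ 0.16771868, -0.60148639,  0.23016303]), 'tool_rot': array([ 2.07684396,  0.28600941, -2.07689693]), 'contact_force': array([ 0.34645395, -0.31597856,  0.5283398 ]), 'wrist_torque': array([ 0.01239381, -0.02182554, -0.00569995]), 'opening': 0.08511290740251569}
```

View pics/scene0.png

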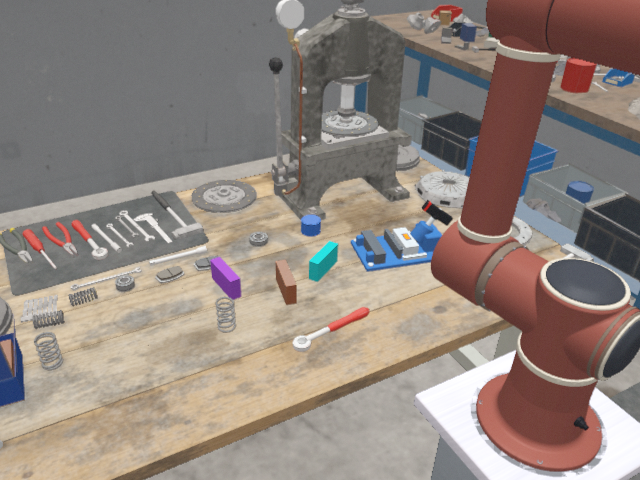

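View pics/top0.png

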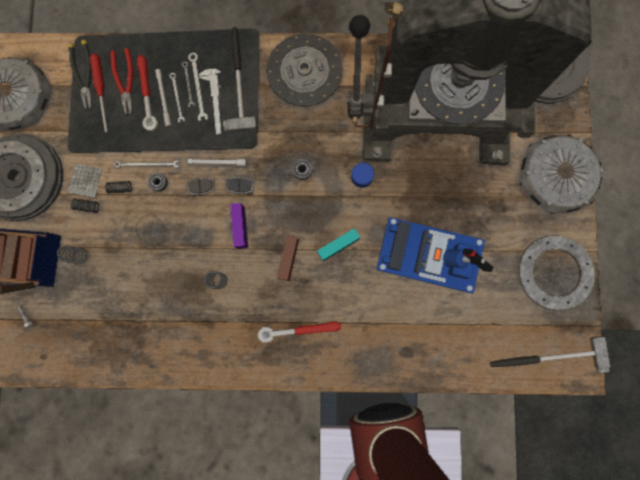

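```bash
cat > h.py <<'E'
import numpy as np,cv2
from scipy.spatial.transform import Rotation as R
from station import ctrl
def cam(n):
    p=ctrl.camera_params(n); f=240/np.tan(np.radians(p['vertical_fov']/2))
    K=np.array([[f,0,p['cx']],[0,f,p['cy']],[0,0,1.]])
    return K,np.array(p['rvec']),np.array(p['tvec'])
def proj(P,n):
    K,r,t=cam(n); return cv2.projectPoints(np.asarray(P,float).reshape(-1,3),r,t,K,None)[0][:,0]
def back(uv,z,n):
    K,r,t=cam(n); Rm=R.from_rotvec(r).as_matrix(); c=-Rm.T@t
    d=Rm.T@np.linalg.inv(K)@np.array([uv[0],uv[1],1.]); return c+d*(z-c[2])/d[2]
def tri(u1,u2):
    Ps=[]
    for n in("scene","top"):
        K,r,t=cam(n); Ps.append(K@np.c_[R.from_rotvec(r).as_matrix(),t])
    X=cv2.triangulatePoints(Ps[0],Ps[1],np.array(u1,float).reshape(2,1),np.array(u2,float).reshape(2,1))[:,0]
    return X[:3]/X[3]
E
python3 - <<'E'
from h import *
for n in("scene","top"):
    im=ctrl.get_image(n)
    for th in("block_mid","jaw_face","handle_grip","tab_top","clamp","carriage"):
        print(n,th,[(round(d['score'],2),np.round(d['centre'],1).tolist()) for d in ctrl.tip_of(th,n)])
s=cv2.imread("pics/scene0.png");t=cv2.imread("pics/top0.png")
up=lambda c,k:cv2.resize(c,None,fx=k,fy=k,interpolation=cv2.INTER_CUBIC)
cv2.imwrite("pics/s_cl.png",up(s[190:280,340:470],6)); cv2.imwrite("pics/t_cl.png",up(t[205:300,370:500],6))
cv2.imwrite("pics/s_b.png",up(s[230:315,260:350],6)); cv2.imwrite("pics/t_b.png",up(t[220:290,260:370],6))
E
```

```text
scene block_mid [(0.84, [263.2, 320.5]), (0.76, [279.0, 223.9]), (0.68, [279.7, 283.1])]
scene jaw_face [(0.81, [237.0, 393.4]), (0.21, [325.9, 225.9])]
scene handle_grip [(0.97, [214.7, 438.3])]
scene tab_top [(0.53, [249.5, 382.9]), (0.48, [236.5, 408.5]), (0.45, [278.8, 283.0])]
scene clamp []
scene carriage [(0.95, [247.1, 401.0])]
top block_mid [(0.67, [258.9, 286.3]), (0.66, [244.5, 336.2]), (0.55, [226.7, 237.6])]
top jaw_face [(0.78, [250.9, 418.9])]
top handle_grip [(0.82, [257.0, 479.9])]
top tab_top [(0.45, [253.7, 437.5])]
top clamp [(0.65, [249.4, 410.0])]
top carriage [(0.9, [254.7, 435.7])]
```

View pics/s_cl.png

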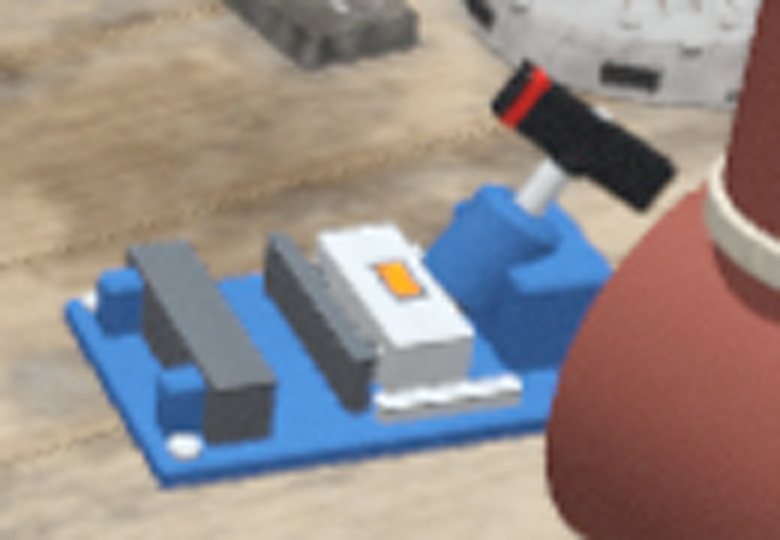

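View pics/t_cl.png

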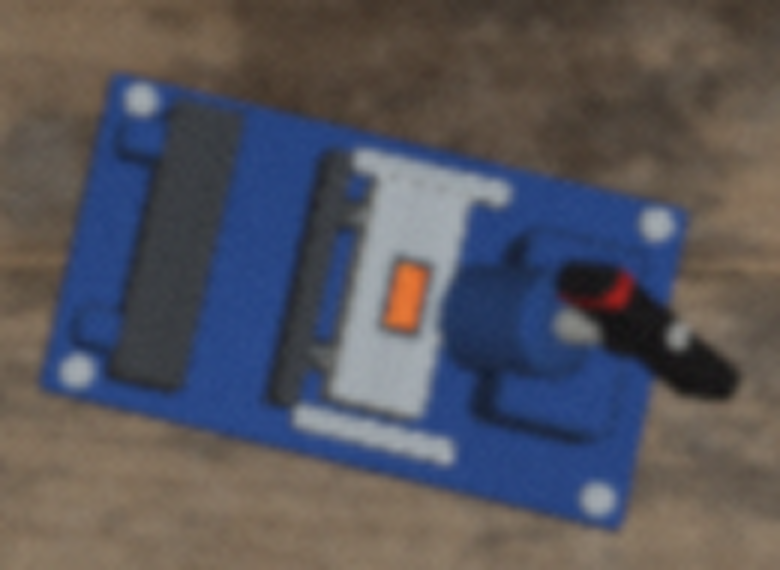

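View pics/s_b.png

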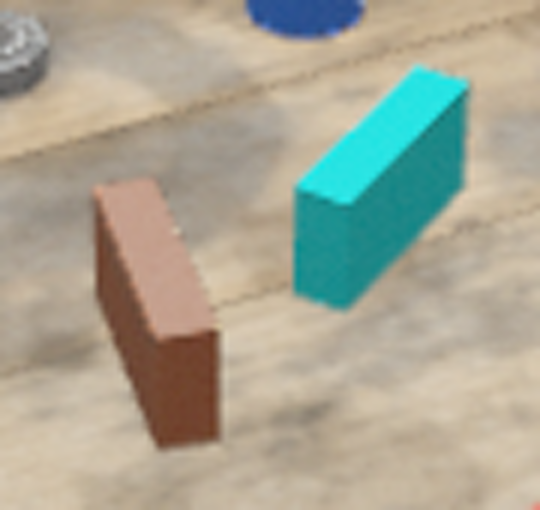

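View pics/t_b.png

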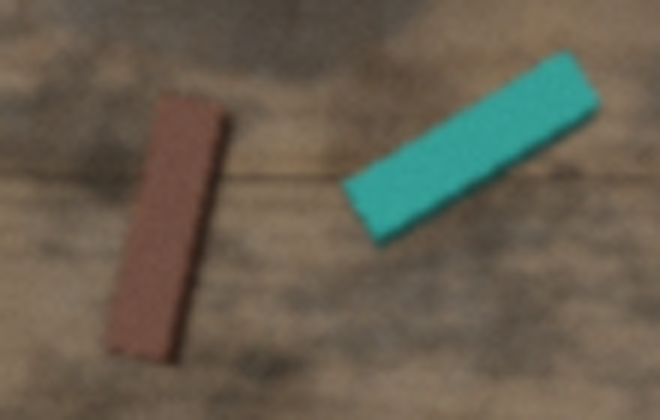

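```bash
cat > fit.py <<'E'
from h import *
from scipy.optimize import least_squares
def cr(L,off): return (np.array(L,float)+.5)/6-.5+np.array(off)
def T(p,P):
    P=np.asarray(P,float); return R.from_euler('z',p[2]).apply(P)+[p[0],p[1],p[3] if len(p)>3 else 0]
# block
h=54e-3
A,B,C,D=[.05,.0125,h],[.05,-.0125,h],[-.05,-.0125,h],[-.05,.0125,h]
s3=[A,B,C,D,[-.05,.0125,0],[-.05,-.0125,0],[.05,.0125,0]]
s2=cr([(95,187),(155,180),(218,330),(158,338),(160,448),(218,440),(98,297)],(260,230))
t3=[A,B,C,D]; t2=cr([(160,95),(218,105),(168,360),(108,350)],(260,220))
f=lambda p:np.r_[(proj(T(p,s3),'scene')-s2).ravel(),(proj(T(p,t3),'top')-t2).ravel()]
x0=back([288,257],h,'top')
r=least_squares(f,[x0[0],x0[1],0]); print('block',r.x,np.degrees(r.x[2]),np.round(r.fun.reshape(-1,2),1).tolist())
# clamp
s3=[[.0155,-.055,.042],[.0155,.055,.042],[.0155,.055,.012]]; s2=cr([(185,243),(272,383),(270,440)],(340,190))
t3=[[.0155,-.055,.042],[.0155,.055,.042]]; t2=cr([(240,112),(183,388)],(370,205))
ts=cr([(400,279)],(340,190)); tt=cr([(407,297)],(370,205))
def g(p):
    tab=[[p[3],0,.042]]
    return np.r_[(proj(T(p[:3],s3),'scene')-s2).ravel(),(proj(T(p[:3],t3),'top')-t2).ravel(),(proj(T(p[:3],tab),'scene')-ts).ravel(),(proj(T(p[:3],tab),'top')-tt).ravel()]
x0=back([410,250],.012,'top')
r=least_squares(g,[x0[0],x0[1],np.pi/2-.2,-.05]); print('clamp',r.x,np.degrees(r.x[2]),np.round(r.fun.reshape(-1,2),1).tolist())
p=r.x
for nm,a,b in(("grip net",(438.3,214.7),(479.9,257.0)),("jaw",(393.4,237),(418.9,250.9)),("tab",ts[0],tt[0]),("grip hand",cr([(583,135)],(340,190))[0],cr([(650,330)],(370,205))[0])):
    X=tri(a,b); print(nm,X,R.from_euler('z',-p[2]).apply(X-[p[0],p[1],0]),np.round(proj(X,'scene')-a,1),np.round(proj(X,'top')-b,1))
E
python3 fit.py
```

```text
block [ 0.53559888  0.23818134 -0.19830314] -11.361933244394027 [[-1.0, -0.3], [-0.5, -0.8], [0.6, -0.3], [-0.5, 0.2], [-0.7, 1.1], [0.5, 0.5], [-1.1, 0.1], [0.7, -0.3], [1.7, 0.2], [0.5, 0.7], [-0.2, 0.1]]
clamp [ 0.56097833 -0.0448237   1.34740409 -0.06104234] 77.20056751460774 [[-0.9, -0.8], [0.4, -0.5], [-0.3, 0.2], [0.6, 0.1], [-0.2, 0.6], [-0.5, 0.6], [0.5, 0.1]]
grip net [ 0.53565903 -0.18721353  0.09050752] [-0.14446088 -0.00685472  0.09050752] [[-0.8  0. ]] [[1.1 0.8]]
jaw [ 0.55077294 -0.06365907  0.05116082] [-0.02062823  0.00577904  0.05116082] [[-1.4 -0. ]] [[1.8 1.3]]
tab [ 0.54659268 -0.10378806  0.04455942] [-0.06068617  0.0009653   0.04455942] [[-0.4  0. ]] [[0.5 0.4]]
grip hand [ 0.53002371 -0.1773168   0.10378272] [-0.13605851  0.00083308  0.10378272] [[-0.3  0. ]] [[0.4 0.3]]
```

```bash
cat >> h.py <<'E'
BL=np.array([0.5356,0.2382]); BY=-0.1983
CL=np.array([0.5610,-0.0448]); CY=1.3474
def delta(pos,xax,yax):
    """print shift (tool axes) and turn (rotvec deg tool axes) from the current pose to target"""
    o=ctrl.get_obs(); R0=R.from_rotvec(o['tool_rot']); 
    x=np.array(xax,float);x/=np.linalg.norm(x); y=np.array(yax,float); y-=x*(x@y); y/=np.linalg.norm(y)
    R1=R.from_matrix(np.c_[x,y,np.cross(x,y)])
    d=R0.inv().apply(np.array(pos)-o['tool_pos']); w=np.degrees((R0.inv()*R1).as_rotvec())
    print('shift mm',np.round(d*1e3,1),'turn deg',np.round(w,2)); return d,w
def st():
    o=ctrl.get_obs(); M=R.from_rotvec(o['tool_rot']).as_matrix()
    print('t',round(o['t'],2),'q',np.round(o['q'],3),'tcp',np.round(o['tool_pos'],4),'x',np.round(M[:,0],3),'y',np.round(M[:,1],3),'open',round(o['opening'],4),'F',np.round(o['contact_force'],1))
E
python3 - <<'E'
from h import *
st()
n=[-np.sin(BY),np.cos(BY),0]
for s in(1,-1): delta([*BL,0.11],[0,0,-1],np.array(n)*s)
E
```

```text
t 0.8 q [-1.418  0.053  1.613 -0.     1.476 -0.119] tcp [ 0.1678 -0.602   0.2313] x [-0.  0. -1.] y [ 0.268 -0.963 -0.   ] open 0.0852 F [-1.   1.8 -0. ]
shift mm [ 121.3 -710.7 -579.9] turn deg [-153.07   -0.      0.  ]
shift mm [ 121.3 -710.7 -579.9] turn deg [26.93  0.    0.  ]
```

```bash
for i in 1 2; do python3 -m handwheel '[[0.085,[0,0,0],[-7,0,0]],[0.085,[0,0,0],[-7,0,0]],[0.085,[0,0,0],[-7,0,0]],[0.085,[0,0,0],[-7,0,0]],[0.085,[0,0,0],[-7,0,0]],[0.085,[0,0,0],[-7,0,0]],[0.085,[0,0,0],[-7,0,0]],[0.085,[0,0,0],[-7,0,0]],[0.085,[0,0,0],[-7,0,0]],[0.085,[0,0,0],[-7,0,0]]]'; done; python3 - <<'E'
from h import *
st()
n=np.array([-np.sin(BY),np.cos(BY),0])
delta([*BL,0.16],[0,0,-1],n)
E
```

```text
t: 1.63
tool_pos: [0.1678, -0.602, 0.2313]
tool_rot: [1.261, 1.175, -1.262]
contact_force: [-0.8, 0.3, 0.0]
opening: 0.0846
t: 2.47
tool_pos: [0.1678, -0.602, 0.2313]
tool_rot: [0.33, 1.546, -0.33]
contact_force: [-0.2, 0.4, -0.1]
opening: 0.0848
t 2.47 q [-1.418  0.053  1.613 -0.     1.476 -2.569] tcp [ 0.1678 -0.602   0.2313] x [-0. -0. -1.] y [ 0.408  0.913 -0.   ] open 0.0848 F [-0.2  0.4 -0.1]
shift mm [ 71.3 917.2  -7. ] turn deg [-12.72  -0.     0.  ]
```

```bash
for i in 1 2; do python3 -m handwheel '[[0.06,[0,0.038,0],[0,0,0]],[0.06,[0,0.038,0],[0,0,0]],[0.06,[0,0.038,0],[0,0,0]],[0.06,[0,0.038,0],[0,0,0]],[0.06,[0,0.038,0],[0,0,0]],[0.06,[0,0.038,0],[0,0,0]],[0.06,[0,0.038,0],[0,0,0]],[0.06,[0,0.038,0],[0,0,0]],[0.06,[0,0.038,0],[0,0,0]],[0.06,[0,0.038,0],[0,0,0]]]'; done; python3 - <<'E'
from h import *
st()
n=np.array([-np.sin(BY),np.cos(BY),0])
delta([*BL,0.12],[0,0,-1],n)
E
```

```text
t: 3.3
tool_pos: [0.3253, -0.2544, 0.2315]
tool_rot: [0.334, 1.544, -0.335]
contact_force: [1.0, -0.5, 0.1]
opening: 0.06
t: 4.13
tool_pos: [0.4825, 0.0921, 0.2316]
tool_rot: [0.334, 1.544, -0.334]
contact_force: [-0.5, -0.8, 0.1]
opening: 0.0599
t 4.13 q [ 0.037 -0.277  1.916 -0.     1.502 -1.108] tcp [0.4825 0.0921 0.2316] x [ 0.001 -0.    -1.   ] y [0.413 0.911 0.   ] open 0.0599 F [-0.5 -0.8  0.1]
shift mm [111.6 155.  -12.1] turn deg [-1.303e+01  5.000e-02 -1.000e-02]
```

```bash
python3 -m handwheel '[[0.06,[0,0.031,-0.0024],[0,0,0]],[0.06,[0,0.031,-0.0024],[0,0,0]],[0.06,[0,0.031,-0.0024],[0,0,0]],[0.06,[0,0.031,-0.0024],[0,0,0]],[0.06,[0.0,0.031,-0.0024],[0,0,0]],[0.06,[0.03,0,0],[-6.5,0,0]],[0.06,[0.03,0,0],[-6.5,0,0]],[0.06,[0.03,0,0],[0,0,0]],[0.06,[0.02,0,0],[0,0,0]],[0.06,[0,0,0],[0,0,0]]]'; python3 - <<'E'
from h import *
st()
n=np.array([-np.sin(BY),np.cos(BY),0])
delta([*BL,0.034],[0,0,-1],n)
for k in("scene","top"):
    im=ctrl.get_image(k)[:,:,::-1]; c=im[200:320,240:400] if k=="scene" else im[180:300,220:380]
    cv2.imwrite(f"pics/{k}1.png",cv2.resize(c,None,fx=4,fy=4,interpolation=2))
a=cv2.imread("pics/scene1.png");b=cv2.imread("pics/top1.png");cv2.imwrite("pics/b1.png",cv2.resize(np.vstack([a,b]),None,fx=.6,fy=.6))
E
```

```text
t: 4.97
tool_pos: [0.5315, 0.235, 0.1153]
tool_rot: [0.154, 1.575, -0.16]
contact_force: [-0.6, -0.2, -1.0]
opening: 0.06
t 4.97 q [ 0.288  0.055  1.811  0.     1.286 -1.083] tcp [0.5315 0.235  0.1153] x [-0.01  -0.003 -1.   ] y [ 0.198  0.98  -0.005] open 0.06 F [-0.6 -0.2 -1. ]
shift mm [81.2  4.3  4.1] turn deg [-0.05 -0.53  0.28]
```

View pics/b1.png

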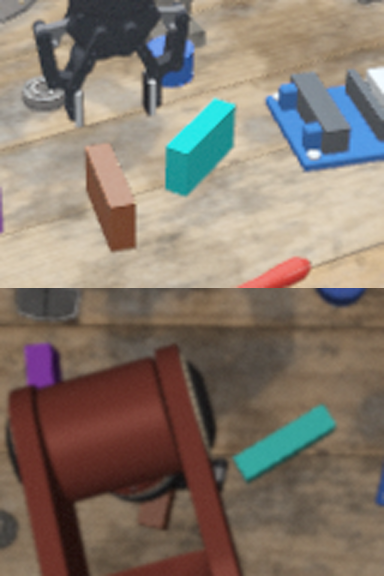

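```bash
python3 -m handwheel '[[0.06,[0,0.004,0.004],[0,-0.5,0.3]],[0.06,[0.02,0,0],[0,0,0]],[0.06,[0.02,0,0],[0,0,0]],[0.06,[0.02,0,0],[0,0,0]],[0.06,[0.0195,0,0],[0,0,0]],[0.06,[0,0,0],[0,0,0]],[0.06,[0,0,0],[0,0,0]]]' 30; python3 - <<'E'
from h import *
st()
n=np.array([-np.sin(BY),np.cos(BY),0])
delta([*BL,0.032],[0,0,-1],n)
E
```

```text
t: 5.65
tool_pos: [0.5415, 0.2397, 0.043]
tool_rot: [0.16, 1.555, -0.153]
contact_force: [0.0, -0.3, -0.3]
opening: 0.06
t 5.65 q [ 2.910e-01  1.570e-01  1.835e+00  1.000e-03  1.138e+00 -1.081e+00] tcp [0.5415 0.2397 0.043 ] x [ 0.011  0.004 -1.   ] y [0.198 0.98  0.006] open 0.06 F [ 0.  -0.3 -0.3]
shift mm [10.9 -2.7 -5.6] turn deg [-0.07  0.56 -0.34]
```

```bash
python3 -m handwheel '[[0.06,[0,0,0],[0,0,0]],[0.06,[0,0,0],[0,0,0]]]'; python3 -m handwheel '[[0.06,[0.011,-0.0027,-0.0056],[0,0.56,-0.34]],[0.06,[0,0,0],[0,0,0]],[0.06,[0,0,0],[0,0,0]]]' ; python3 - <<'E'
from h import *
st()
n=np.array([-np.sin(BY),np.cos(BY),0])
delta([*BL,0.032],[0,0,-1],n)
im=ctrl.get_image("scene")[:,:,::-1];cv2.imwrite("pics/s2.png",cv2.resize(im[190:320,240:400],None,fx=4,fy=4,interpolation=2))
E
```

```text
t: 5.82
tool_pos: [0.5427, 0.24, 0.0447]
tool_rot: [0.161, 1.551, -0.151]
contact_force: [0.6, -0.1, 0.0]
opening: 0.0598
t: 6.07
tool_pos: [0.534, 0.2377, 0.0301]
tool_rot: [0.156, 1.568, -0.158]
contact_force: [1.2, -0.3, -0.5]
opening: 0.0599
t 6.07 q [ 0.292  0.168  1.848 -0.     1.129 -1.08 ] tcp [0.534  0.2377 0.0301] x [-0.003 -0.001 -1.   ] y [ 0.198  0.98  -0.001] open 0.0599 F [ 1.2 -0.3 -0.5]
shift mm [-1.9  0.8  1.5] turn deg [-0.06 -0.14  0.08]
```

View pics/s2.png

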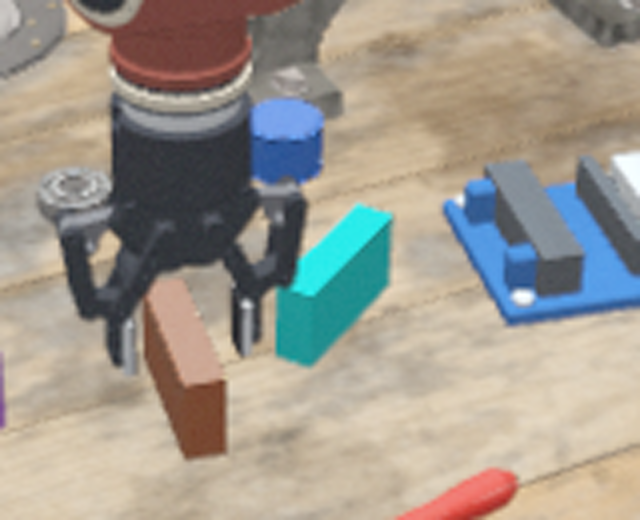

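```bash
python3 -m handwheel '[[0.04,[-0.001,0,0],[0,0,0]],[0.02,[0,0,0],[0,0,0]],[0.015,[0,0,0],[0,0,0]],[0.015,[0,0,0],[0,0,0]],[0.015,[0,0,0],[0,0,0]],[0.015,[0,0,0],[0,0,0]],[0.015,[0,0,0],[0,0,0]]]' 40; python3 - <<'E'
from h import *
st()
E
```

```text
t: 6.7
tool_pos: [0.5353, 0.238, 0.0322]
tool_rot: [0.156, 1.565, -0.157]
contact_force: [0.1, 0.3, 2.6]
opening: 0.0242
t 6.7 q [ 0.291  0.166  1.846 -0.     1.13  -1.08 ] tcp [0.5353 0.238  0.0322] x [-0. -0. -1.] y [ 0.198  0.98  -0.   ] open 0.0242 F [0.1 0.3 2.6]
```

```bash
python3 -m handwheel '[[0.015,[-0.01,0,0],[0,0,0]],[0.015,[-0.03,0,0],[0,0,0]],[0.015,[-0.03,0,0],[0,0,0]],[0.015,[-0.03,0,0],[0,0,0]],[0.015,[-0.02,0,0],[0,0,0]],[0.015,[0,0,0],[0,0,0]],[0.015,[0,0,0],[0,0,0]]]'; python3 - <<'E'
from h import *
st()
c=np.array([np.cos(CY),np.sin(CY)])
delta([*(CL-.0015*c),0.152],[0,0,-1],[*c,0])
E
```

```text
t: 7.28
tool_pos: [0.5356, 0.2382, 0.1533]
tool_rot: [0.157, 1.564, -0.156]
contact_force: [-0.5, -0.3, -1.3]
opening: 0.0246
t 7.28 q [ 0.292  0.02   1.779 -0.     1.34  -1.08 ] tcp [0.5356 0.2382 0.1533] x [ 0.001  0.    -1.   ] y [0.198 0.98  0.001] open 0.0246 F [-0.5 -0.3 -1.3]
shift mm [   1.2 -273.8   81. ] turn deg [ 1.37  0.08 -0.03]
```

```bash
python3 -m handwheel '[[0.015,[0,-0.027,0.008],[0,0,0]],[0.015,[0,-0.0275,0.008],[0,0,0]],[0.015,[0,-0.0275,0.008],[0,0,0]],[0.015,[0,-0.0275,0.008],[0,0,0]],[0.015,[0,-0.0275,0.008],[0,0,0]],[0.015,[0,-0.0275,0.008],[0,0,0]],[0.015,[0,-0.0275,0.008],[0,0,0]],[0.015,[0,-0.0275,0.008],[0,0,0]],[0.015,[0,-0.0275,0.008],[0,0,0]],[0.015,[0,-0.0265,0.009],[1.4,0,0]]]'; python3 -m handwheel '[[0.015,[0,0,0],[0,0,0]],[0.015,[0,0,0],[0,0,0]],[0.015,[0,0,0],[0,0,0]]]';python3 - <<'E'
from h import *
st()
c=np.array([np.cos(CY),np.sin(CY)])
delta([*(CL-.0015*c),0.090],[0,0,-1],[*c,0])
im=ctrl.get_image("scene")[:,:,::-1];cv2.imwrite("pics/s3.png",cv2.resize(im[150:290,310:470],None,fx=4,fy=4,interpolation=2))
im=ctrl.get_image("top")[:,:,::-1];cv2.imwrite("pics/t3.png",cv2.resize(im[180:310,360:500],None,fx=4,fy=4,interpolation=2))
E
```

```text
t: 8.12
tool_pos: [0.5582, -0.0472, 0.1488]
tool_rot: [0.176, 1.57, -0.176]
contact_force: [0.6, 0.3, -0.6]
opening: 0.0241
t: 8.37
tool_pos: [0.5589, -0.0456, 0.1497]
tool_rot: [0.176, 1.568, -0.176]
contact_force: [-0.6, -0.3, 0.0]
opening: 0.0243
t 8.37 q [-0.214 -0.032  1.838 -0.     1.341 -1.561] tcp [ 0.5589 -0.0456  0.1497] x [-0.005  0.001 -1.   ] y [ 0.222  0.975 -0.   ] open 0.0243 F [-0.6 -0.3  0. ]
shift mm [59.7 -0.2  2.2] turn deg [-0.03 -0.28  0.02]
```

View pics/s3.png

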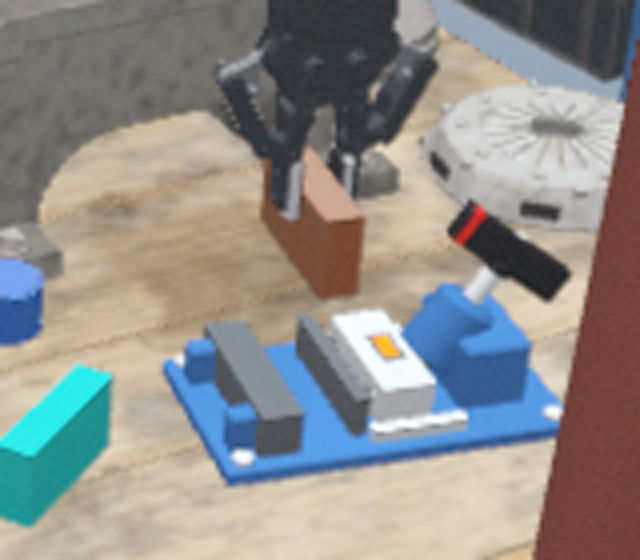

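View pics/t3.png

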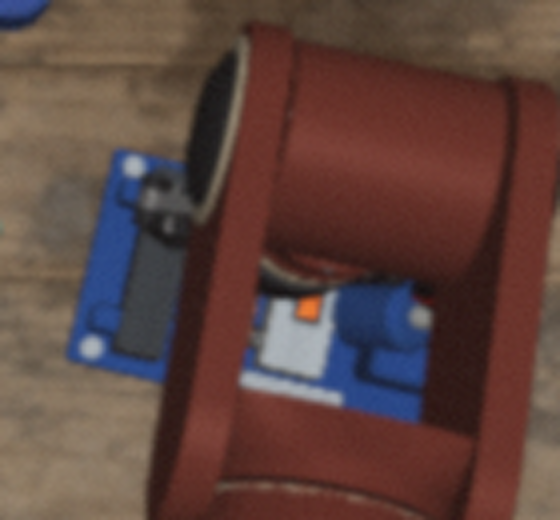

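```bash
cat > fit2.py <<'E'
from h import *
from scipy.optimize import least_squares
def T(p,P,z): return R.from_euler('z',p[2]).apply(np.asarray(P,float))+[p[0],p[1],z]
def cr4(L,off): return (np.array(L,float)+.5)/4-.5+np.array(off)
o=ctrl.get_obs(); z=o['tool_pos'][2]-.0322
# block near end = -x of block (yaw ~ CY-90deg)
s3=[[-.05,.0125,.054],[-.05,-.0125,.054],[-.05,.0125,0],[-.05,-.0125,0],[.05,.0125,0]]
s2=cr4([(322,220),(363,213),(322,298),(358,292),(262,218)],(310,150))
f=lambda p:(proj(T(p,s3,z),'scene')-s2).ravel()
r=least_squares(f,[o['tool_pos'][0],o['tool_pos'][1],CY-np.pi/2]); b=r.x
print('block',b,np.degrees(b[2]-CY)+90,np.round(r.fun.reshape(-1,2),1).tolist())
d=b[:2]-o['tool_pos'][:2]; print('block - tcp in clamp frame mm',1e3*R.from_euler('z',-CY).apply([*d,0]))
s3c=[[.0155,-.055,.042],[.0155,.055,.042],[.0155,.055,.012]]; s2c=cr4([(252,322),(302,412),(299,452)],(310,150))
tab=cr4([(386,347)],(310,150))
g=lambda p:np.r_[(proj(T(p,s3c,0),'scene')-s2c).ravel(),(proj(T(p[:3],[[p[3],0,.042]],0),'scene')-tab).ravel()]
r=least_squares(g,[*CL,CY,-.06]); print('clamp scene only',r.x,np.degrees(r.x[2]),np.round(r.fun.reshape(-1,2),1).tolist())
E
python3 fit2.py
```

```text
block [ 0.56171678 -0.0476785  -0.25160075] -1.615994313463787 [[0.9, -0.4], [0.9, 0.2], [-1.3, 0.2], [-0.3, 0.5], [-0.2, -0.6]]
block - tcp in clamp frame mm [-2.03777769 -2.87984995  0.        ]
clamp scene only [ 0.56008749 -0.04870579  1.28930941 -0.05712799] 73.871987719124 [[-0.6, -1.4], [0.4, 0.0], [0.0, 0.2], [0.1, 1.0]]
```

```bash
python3 - <<'E'
from h import *
cr=lambda L,off:(np.array(L,float)+.5)/6-.5+np.array(off)
c=[back(u,.012,'top')[:2] for u in cr([(112,72),(688,207),(622,530),(40,390)],(370,205))]
for i,j in((1,0),(2,3),(0,3),(1,2)):
    d=c[j]-c[i]; print(np.round(1e3*np.linalg.norm(d)),np.degrees(np.arctan2(d[1],d[0])))
CLs=R.from_euler('z',-CY)
print([np.round(1e3*CLs.apply([*(k-CL),0])[:2],1).tolist() for k in c])
# scene rear-left corners, 4x crop s3
cr4=lambda L,off:(np.array(L,float)+.5)/4-.5+np.array(off)
c=[back(u,.012,'scene')[:2] for u in cr4([(165,365),(232,478)],(310,150))]; d=c[1]-c[0]; print('scene rear edge',np.degrees(np.arctan2(d[1],d[0])),[np.round(1e3*CLs.apply([*(k-CL),0])[:2],1).tolist() for k in c])
E
```

```text
230.0 76.97637103520249
230.0 76.94906364010987
129.0 167.20598372232757
129.0 167.1181499207624
[[65.8, -64.8], [-164.7, -63.9], [-164.5, 65.3], [65.8, 64.3]]
scene rear edge 167.01314062698577 [[63.1, -58.0], [63.5, 68.6]]
```

```bash
python3 -m handwheel '[[0.015,[0.02,-0.0009,0.001],[0,0,0]],[0.015,[0.02,0,0],[0,0,0]],[0.015,[0.015,0,0],[0,0,0]],[0.015,[0,0,0],[0,0,0]],[0.015,[0,0,0],[0,0,0]],[0.015,[0,0,0],[0,0,0]]]';python3 - <<'E'
from h import *
st()
c=np.array([np.cos(CY-.003),np.sin(CY-.003)])
delta([*(CL-.0022*c),0.045],[0,0,-1],[*c,0])
im=ctrl.get_image("scene")[:,:,::-1];cv2.imwrite("pics/s4.png",cv2.resize(im[170:290,330:470],None,fx=5,fy=5,interpolation=2))
E
```

```text
t: 8.97
tool_pos: [0.5614, -0.0467, 0.0978]
tool_rot: [0.174, 1.564, -0.175]
contact_force: [-0.1, -0.1, -0.8]
opening: 0.0241
t 8.97 q [-2.150e-01  2.800e-02  1.871e+00 -1.000e-03  1.243e+00 -1.563e+00] tcp [ 0.5614 -0.0467  0.0978] x [-0.    -0.001 -1.   ] y [ 0.221  0.975 -0.001] open 0.0241 F [-0.1 -0.1 -0.8]
shift mm [52.8 -0.4 -0.8] turn deg [0.2  0.01 0.04]
```

View pics/s4.png

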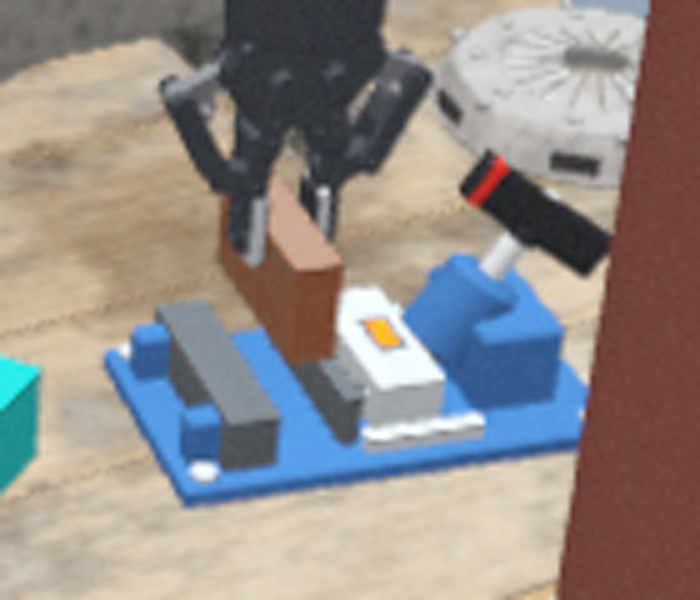

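```bash
python3 - <<'E'
from h import *
im=ctrl.get_image("scene")[:,:,::-1]
off=np.array([330,170]);k=5
v=cv2.resize(im[170:290,330:470],None,fx=k,fy=k,interpolation=2)
o=ctrl.get_obs();tp=o['tool_pos']
def box(c,yaw,lo,hi,col,z0=0):
    P=np.array([[x,y,z] for x in(lo[0],hi[0]) for y in(lo[1],hi[1]) for z in(lo[2],hi[2])])
    u=((proj(R.from_euler('z',yaw).apply(P)+[c[0],c[1],z0],'scene')-off+.5)*k-.5).astype(int)
    for i in range(8):
        for j in range(i):
            if bin(i^j).count('1')==1: cv2.line(v,tuple(map(int,u[i])),tuple(map(int,u[j])),col,1)
box(tp[:2],CY,[-.0125,-.05,0],[.0125,.05,.054],(0,255,255),tp[2]-.0322)
box(tp[:2],CY,[-.0125,-.05,0],[.0125,.05,.054],(0,255,0),.012)
box(CL,CY,[.0155,-.055,.012],[.0355,.055,.042],(255,255,255))
box(CL,CY,[-.0285,-.05,.012],[-.0185,.05,.042],(255,0,255))
box(CL,CY,[-.1645,-.0645,.0],[.0658,.0645,.012],(255,255,0))
cv2.imwrite("pics/ov4.png",v)
K,r,t=cam('scene');print(-R.from_rotvec(r).as_matrix().T@t)
E
```

```text
[-0.40478461  0.69046936  0.82519668]
```

View pics/ov4.png

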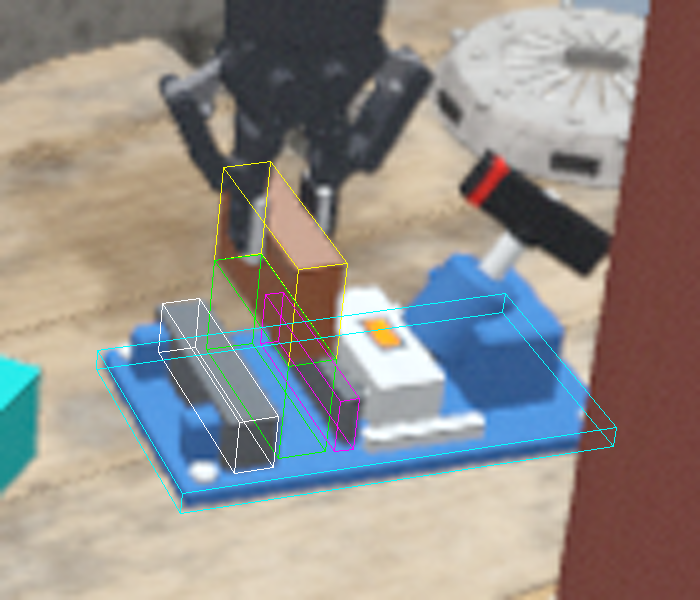

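```bash
python3 -m handwheel '[[0.015,[0.01,0.0008,-0.0005],[0,0,0]],[0.015,[0.01,0,0],[0,0,0]],[0.015,[0,0,0],[0,0,0]],[0.015,[0,0,0],[0,0,0]],[0.015,[0,0,0],[0,0,0]]]';python3 - <<'E'
from h import *
st()
c=np.array([np.cos(CY-.003),np.sin(CY-.003)])
delta([*(CL-.0010*c),0.045],[0,0,-1],[*c,0])
im=ctrl.get_image("scene")[:,:,::-1];cv2.imwrite("pics/s5.png",cv2.resize(im[200:280,355:435],None,fx=8,fy=8,interpolation=2)[:600])
E
```

```text
t: 9.48
tool_pos: [0.5603, -0.0464, 0.0764]
tool_rot: [0.175, 1.566, -0.176]
contact_force: [-0.2, -0.0, -0.7]
opening: 0.0245
t 9.48 q [-2.150e-01  5.300e-02  1.884e+00 -1.000e-03  1.206e+00 -1.561e+00] tcp [ 0.5603 -0.0464  0.0764] x [-0.002 -0.    -1.   ] y [ 0.222  0.975 -0.001] open 0.0245 F [-0.2 -0.  -0.7]
shift mm [31.4  0.7  0.4] turn deg [ 0.14 -0.11  0.04]
```

View pics/s5.png

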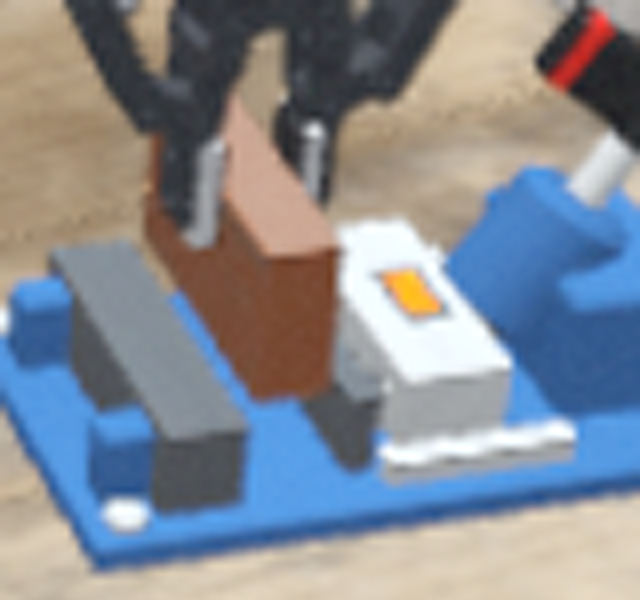

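```bash
python3 -m handwheel '[[0.015,[0.01,0.0006,0.0004],[0,0,0]],[0.015,[0.01,0,0],[0,0,0]],[0.015,[0.007,0,0],[0,0,0]],[0.015,[0,0,0],[0,0,0]],[0.015,[0,0,0],[0,0,0]],[0.015,[0,0,0],[0,0,0]]]';python3 - <<'E'
from h import *
st()
c=np.array([np.cos(CY-.003),np.sin(CY-.003)])
delta([*(CL-.0010*c),0.045],[0,0,-1],[*c,0])
im=ctrl.get_image("scene")[:,:,::-1];cv2.imwrite("pics/s6.png",cv2.resize(im[200:280,355:435],None,fx=8,fy=8,interpolation=2)[:600])
E
```

```text
t: 10.03
tool_pos: [0.561, -0.0459, 0.0497]
tool_rot: [0.175, 1.565, -0.176]
contact_force: [0.4, -0.2, -1.6]
opening: 0.0245
t 10.03 q [-2.140e-01  9.100e-02  1.895e+00 -1.000e-03  1.157e+00 -1.560e+00] tcp [ 0.561  -0.0459  0.0497] x [-0.001 -0.    -1.   ] y [ 0.222  0.975 -0.001] open 0.0245 F [ 0.4 -0.2 -1.6]
shift mm [ 4.7  0.1 -0.3] turn deg [ 0.14 -0.07  0.04]
```

View pics/s6.png

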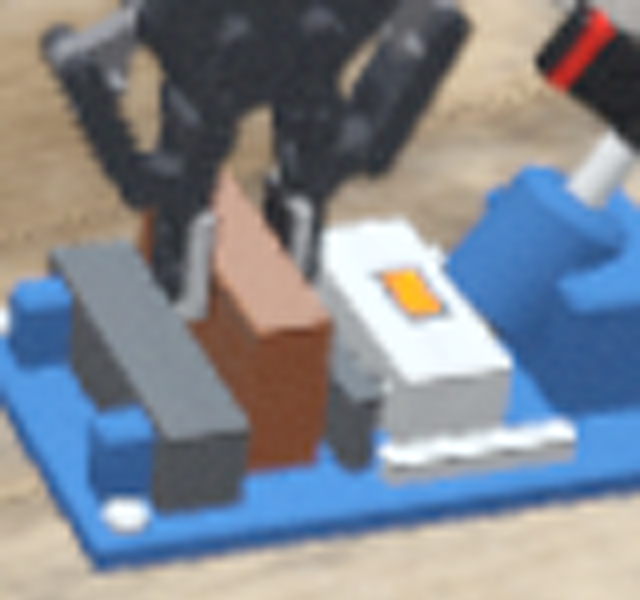

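```bash
python3 -m handwheel '[[0.015,[0.002,0,0],[0,0,0]],[0.015,[0.002,0,0],[0,0,0]],[0.015,[0.001,0,0],[0,0,0]],[0.015,[0,0,0],[0,0,0]],[0.015,[0,0,0],[0,0,0]]]';python3 -c "
from h import *
st()"
```

```text
t: 10.5
tool_pos: [0.5609, -0.0459, 0.0448]
tool_rot: [0.175, 1.565, -0.176]
contact_force: [-0.3, -0.3, -0.7]
opening: 0.0243
t 10.5 q [-2.130e-01  9.800e-02  1.897e+00 -1.000e-03  1.148e+00 -1.560e+00] tcp [ 0.5609 -0.0459  0.0448] x [-0.001 -0.    -1.   ] y [ 0.222  0.975 -0.001] open 0.0243 F [-0.3 -0.3 -0.7]
```

```bash
python3 -m handwheel '[[0.015,[0.0006,0,0],[0,0,0]],[0.015,[0,0,0],[0,0,0]],[0.015,[0,0,0],[0,0,0]]]';python3 -m handwheel '[[0.03,[0,0,0],[0,0,0]],[0.035,[0,0,0],[0,0,0]],[0.045,[0,0,0],[0,0,0]],[0.045,[0,0,0],[0,0,0]]]'; python3 -m handwheel '[[0.045,[-0.01,0,0],[0,0,0]],[0.045,[-0.03,0,0],[0,0,0]],[0.045,[-0.03,0,0],[0,0,0]],[0.045,[-0.03,0,0],[0,0,0]],[0.045,[-0.03,0,0],[0,0,0]],[0.045,[0,0,0],[0,0,0]],[0.045,[0,0,0],[0,0,0]]]'; python3 - <<'E'
from h import *
st()
im=ctrl.get_image("scene")[:,:,::-1];cv2.imwrite("pics/s7.png",cv2.resize(im[190:280,355:455],None,fx=6,fy=6,interpolation=2))
E
```

```text
t: 10.75
tool_pos: [0.5611, -0.0459, 0.0443]
tool_rot: [0.175, 1.565, -0.176]
contact_force: [0.8, 0.7, -1.5]
opening: 0.0243
t: 11.08
tool_pos: [0.5612, -0.0459, 0.0444]
tool_rot: [0.175, 1.564, -0.176]
contact_force: [-0.4, 0.1, -0.1]
opening: 0.0451
t: 11.67
tool_pos: [0.5629, -0.0462, 0.178]
tool_rot: [0.175, 1.558, -0.177]
contact_force: [0.2, 0.6, -1.0]
opening: 0.0452
t 11.67 q [-2.130e-01 -5.500e-02  1.811e+00 -1.000e-03  1.381e+00 -1.560e+00] tcp [ 0.5629 -0.0462  0.178 ] x [ 0.005 -0.002 -1.   ] y [ 0.222  0.975 -0.001] open 0.0452 F [ 0.2  0.6 -1. ]
```

View pics/s7.png

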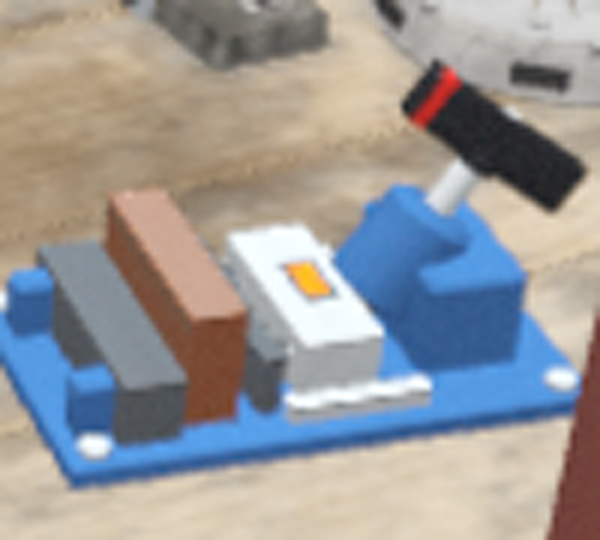

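```bash
cat > hfit.py <<'E'
from h import *
from scipy.optimize import minimize
def mask(im,roi):
    hsv=cv2.cvtColor(im,cv2.COLOR_BGR2HSV); H,S,V=cv2.split(hsv)
    m=(V<70)|(((H<8)|(H>172))&(S>150)&(V>100))
    o=np.zeros(m.shape,np.uint8); x0,y0,x1,y1=roi; o[y0:y1,x0:x1]=m[y0:y1,x0:x1]
    n,l,s,_=cv2.connectedComponentsWithStats(o,connectivity=8); 
    return (l==1+np.argmax(s[1:,4])).astype(float)
def barpose(p):  # x,y,z,ang in clamp
    x,y,z,a=p
    out=np.array([-np.sin(np.radians(35)),0,np.cos(np.radians(35))]); x0=np.array([np.cos(np.radians(35)),0,np.sin(np.radians(35))])
    Rm=R.from_rotvec(-a*out); bx=Rm.apply(x0); return np.array([x,y,z]),bx,np.cross(out,bx),out
C2W=R.from_euler('z',CY-.003)
def corners(p):
    c,bx,by,bz=barpose(p)
    P=[c+i*.042*bx+j*.007*by+k*.013*bz for i in(-1,1) for j in(-1,1) for k in(-1,1)]
    return C2W.apply(P)+[*CL,0]
def render(p,n,S=4,roi=None):
    x0,y0,x1,y1=roi; u=(proj(corners(p),n)-[x0,y0]+.5)*S-.5
    h=cv2.convexHull(u.astype(np.float32))
    m=np.zeros(((y1-y0)*S,(x1-x0)*S),np.uint8); cv2.fillConvexPoly(m,np.round(h*16).astype(np.int32),255,cv2.LINE_AA,4)
    return cv2.resize(m/255.,(x1-x0,y1-y0),interpolation=cv2.INTER_AREA)
def fit(ims,rois,p0):
    M={}
    for n in ims:
        x0,y0,x1,y1=rois[n]; M[n]=cv2.GaussianBlur(mask(ims[n],rois[n])[y0:y1,x0:x1],(0,0),1)
    cost=lambda p:sum(((cv2.GaussianBlur(render(p,n,4,rois[n]),(0,0),1)-M[n])**2).sum() for n in M)+(p[1]/.002)**2*0.3
    best=None
    for a in p0[3]:
        r=minimize(cost,[*p0[:3],a],method='Nelder-Mead',options=dict(initial_simplex=np.array([[*p0[:3],a]]+[np.add([*p0[:3],a],d) for d in np.diag([.004,.003,.004,.2])]),maxiter=600,xatol=1e-4,fatol=1e-2))
        print(np.round(a,2),np.round(r.x,4),round(r.fun,2))
        if best is None or r.fun<best.fun: best=r
    return best.x,M
if __name__=="__main__":
    ims={'top':cv2.imread('pics/top0.png'),'scene':cv2.imread('pics/scene0.png')}
    rois={'top':(455,240,500,278),'scene':(415,195,460,228)}
    p,M=fit(ims,rois,[-.138,0,.105,[0,.4,.8,-.4]])
    print({n:M[n].sum() for n in M})
    for n in ims:
        v=cv2.resize(ims[n],None,fx=4,fy=4,interpolation=2); 
        u=(proj(corners(p),n)+.5)*4-.5
        cv2.polylines(v,[cv2.convexHull(u.astype(np.float32)).astype(int)],True,(0,255,0),1)
        x0,y0,x1,y1=np.array(rois[n])*4; cv2.imwrite(f'pics/h_{n}.png',v[y0-40:y1+40,x0-40:x1+40])
E
python3 hfit.py; python3 -c "
import cv2,numpy as np
a=cv2.imread('pics/h_top.png');b=cv2.imread('pics/h_scene.png');b=cv2.resize(b,(a.shape[1],a.shape[0]));cv2.imwrite('pics/h_both.png',np.hstack([a,b]))"
```

```text
0 [-0.1356  0.0014  0.1024  0.1997] 77.16
0.4 [-0.1351  0.0015  0.1031  0.1927] 77.34
0.8 [-0.1354  0.0016  0.1028  0.1894] 77.08
-0.4 [-0.1358  0.0013  0.1027  0.2029] 77.63
{'top': np.float64(284.00000000000006), 'scene': np.float64(285.00926521511394)}
```

View pics/h_both.png

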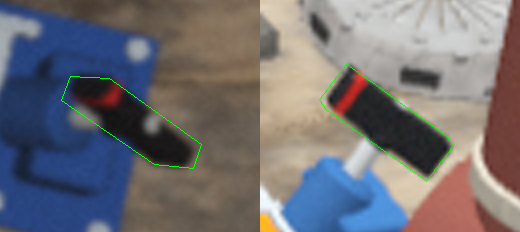

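```bash
cat > ik.py <<'E'
from h import *
from scipy.optimize import least_squares
D=np.array([[-1.418,0.0533,1.6142,1.476,0.1677,-0.6015,0.2302],[0.037,-0.277,1.916,1.502,0.4825,0.0921,0.2316],[0.288,0.055,1.811,1.286,0.5315,0.235,0.1153],[0.291,0.166,1.846,1.13,0.5353,0.238,0.0322],[0.292,0.02,1.779,1.34,0.5356,0.2382,0.1533],[-0.214,-0.032,1.838,1.341,0.5589,-0.0456,0.1497],[-0.213,0.098,1.897,1.148,0.5609,-0.0459,0.0448],[-0.213,-0.055,1.811,1.381,0.5629,-0.0462,0.178]])
# r = r0 + a sin q2 + b sin q23 + e cos q23 ; z = h + a cos q2 + b cos q23 - e sin q23 - d
r=[];A=[]
for q1,q2,q3,q5,x,y,z in D:
    q23=q2+q3; rad=x*np.cos(q1)+y*np.sin(q1)
    A.append([1,0,np.sin(q2),np.sin(q23),np.cos(q23)]);r.append(rad)
    A.append([0,1,np.cos(q2),np.cos(q23),-np.sin(q23)]);r.append(z)
s,res,rk,_=np.linalg.lstsq(np.array(A),np.array(r),rcond=None); print('r0,h-d,a,b,e',s.round(3),'rk',rk,np.abs(np.array(A)@s-r).max(), 'lat',[round(-x*np.sin(q1)+y*np.cos(q1),4) for q1,q2,q3,q5,x,y,z in D])
B=np.array([[0,-1,0],[0,0,-1],[1,0,0]],float)  # columns tool x,y,z
def fk(q,d,sg):
    r0,hd,a,b,e=s
    R1=R.from_euler('z',q[0]); q23=q[1]+q[2]
    Rf=R1*R.from_euler('y',q23)*R.from_euler('z',sg*q[3])*R.from_euler('y',q[4])*R.from_euler('z',q[5])
    M=Rf.as_matrix()@B
    w=R1.apply([r0+a*np.sin(q[1])+b*np.sin(q23)+e*np.cos(q23),LAT,hd+d+a*np.cos(q[1])+b*np.cos(q23)-e*np.sin(q23)])
    return w+d*M[:,0],M
LAT=0.074
if __name__=="__main__":
    print(fk([-1.418,.0533,1.6142,0,1.476,-.119],.25,1))
    from hfit import barpose,C2W
    c,bx,by,bz=barpose([-.1355,.001,.1027,.2]); cw=C2W.apply(c)+[*CL,0]; bxw,byw,bzw=C2W.apply([bx,by,bz]); print('grip',cw,'out',bzw,'by',byw)
    lo=[-3.01,-1.01,.06,-1.02,.09,-3.14];hi=[3.01,2.22,2.58,4.17,2.62,3.14]
    for sg in(1,-1):
      for d in(.18,.25):
        for sy in(1,-1):
          for turn in (0,1.6,3.2):
            Rt=R.from_rotvec(-turn*bzw); x=-bzw; y=Rt.apply(sy*byw); M=np.c_[x,y,np.cross(x,y)]; P=cw-.015*bzw
            best=None
            for s4 in(-.6,.3,1.5,3):
              for s6 in(-2,0,2):
                def f(q):
                    p,m=fk(q,d,sg); return np.r_[(p-P)*5,(m-M).ravel()]
                rr=least_squares(f,[-.4,0,1.8,s4,1,s6],bounds=(lo,hi))
                if best is None or rr.cost<best.cost: best=rr
            print(sg,d,sy,turn,best.x.round(2),'%.1e'%best.cost)
E
python3 ik.py
```

```text
r0,h-d,a,b,e [ 0.    -0.039  0.424  0.609  0.096] rk 5 0.002312864420259797 lat [np.float64(0.0742), np.float64(0.0742), np.float64(0.0744), np.float64(0.0744), np.float64(0.0739), np.float64(0.0741), np.float64(0.0737), np.float64(0.0738)]
(array([ 0.16744915, -0.60116146,  0.23010658]), array([[-2.90302662e-04,  2.68461978e-01, -9.63290238e-01],
       [ 1.88512341e-03, -9.63288420e-01, -2.68462039e-01],
       [-9.99998181e-01, -1.89385623e-03, -2.26438768e-04]]))
grip [ 0.5296102  -0.17661779  0.1027    ] out [-0.12874914 -0.5589397   0.81915204] by [-0.91852698  0.37858039  0.11395205]
1 0.18 1 0 [-0.62  0.11  1.86  0.56  1.45  2.8 ] 2.3e-31
1 0.18 1 1.6 [-0.62  0.11  1.86  0.56  1.45 -1.88] 5.0e-30
1 0.18 1 3.2 [-0.62  0.11  1.86  0.56  1.45 -0.28] 3.5e-31
1 0.18 -1 0 [-0.62  0.11  1.86  0.56  1.45 -0.34] 2.2e-31
1 0.18 -1 1.6 [-0.62  0.11  1.86  0.56  1.45  1.26] 5.5e-31
1 0.18 -1 3.2 [-0.62  0.11  1.86  0.56  1.45  2.86] 5.9e-31
1 0.25 1 0 [-0.68  0.15  1.84  0.55  1.47  2.74] 1.3e-30
1 0.25 1 1.6 [-0.68  0.15  1.84  0.55  1.47 -1.94] 6.8e-31
1 0.25 1 3.2 [-0.68  0.15  1.84  
[... 221 characters left out ...]
2  0.11  1.86 -0.56  1.45  2.8 ] 5.6e-28
-1 0.18 1 1.6 [-0.62  0.11  1.86 -0.56  1.45 -1.88] 4.7e-31
-1 0.18 1 3.2 [-0.62  0.11  1.86 -0.56  1.45 -0.28] 4.6e-31
-1 0.18 -1 0 [-0.62  0.11  1.86 -0.56  1.45 -0.34] 1.5e-31
-1 0.18 -1 1.6 [-0.62  0.11  1.86 -0.56  1.45  1.26] 7.5e-31
-1 0.18 -1 3.2 [-0.62  0.11  1.86 -0.56  1.45  2.86] 8.6e-27
-1 0.25 1 0 [-0.68  0.15  1.84 -0.55  1.47  2.74] 8.8e-30
-1 0.25 1 1.6 [-0.68  0.15  1.84 -0.55  1.47 -1.94] 1.1e-31
-1 0.25 1 3.2 [-0.68  0.15  1.84 -0.55  1.47 -0.34] 1.5e-31
-1 0.25 -1 0 [-0.68  0.15  1.84 -0.55  1.47 -0.4 ] 3.1e-31
-1 0.25 -1 1.6 [-0.68  0.15  1.84 -0.55  1.47  1.2 ] 7.8e-32
-1 0.25 -1 3.2 [-0.68  0.15  1.84 -0.55  1.47  2.8 ] 1.9e-28
```

```bash
cat >> h.py <<'E'
HG=np.array([0.5296,-0.1766,0.1027]); HO=np.array([-.12875,-.55894,.81915])
def hy(a):
    x0=-np.array([np.sin(np.radians(0)),0,0])
    from hfit import barpose,C2W
    return -C2W.apply(barpose([0,0,0,a])[2])
E
python3 - <<'E'
from h import *
d,w=delta(HG+.115*HO,-HO,hy(.2))
o=ctrl.get_obs();print((HG+.115*HO), np.linalg.norm(w))
# world shift first
print(R.from_rotvec(o['tool_rot']).inv().apply(HG+.115*HO-o['tool_pos']))
E
```

```text
shift mm [ -21.2 -200.5   -2.3] turn deg [98.07 30.93 25.27]
[ 0.51479375 -0.2408781   0.19690225] 105.89368874444608
[-0.02122949 -0.20048883 -0.00231779]
```

```bash
python3 -m handwheel '[[0.05,[-0.03,0,0],[0,0,0]],[0.05,[-0.03,-0.01,0],[0,0,0]],[0.05,[-0.01,-0.035,0],[0,0,0]],[0.05,[0,-0.035,0],[0,0,0]],[0.05,[0,-0.035,0],[0,0,0]],[0.05,[0,-0.035,0],[0,0,0]],[0.05,[0,-0.035,0],[0,0,0]],[0.05,[0,-0.015,0],[0,0,0]]]'; python3 -m handwheel '[[0.05,[0,0,0],[6.5,2.06,1.7]],[0.05,[0,0,0],[6.5,2.06,1.7]],[0.05,[0,0,0],[6.5,2.06,1.7]],[0.05,[0,0,0],[6.5,2.06,1.7]],[0.05,[0,0,0],[6.5,2.06,1.7]],[0.05,[0,0,0],[6.5,2.06,1.7]],[0.05,[0,0,0],[6.5,2.06,1.7]],[0.05,[0,0,0],[6.5,2.06,1.7]],[0.05,[0,0,0],[6.5,2.06,1.7]],[0.05,[0,0,0],[6.5,2.06,1.7]]]';  python3 - <<'E'
from h import *
st()
d,w=delta(HG+.115*HO,-HO,hy(.2))
E
```

```text
t: 12.38
tool_pos: [0.5148, -0.2437, 0.2421]
tool_rot: [0.178, 1.568, -0.179]
contact_force: [-0.4, -0.1, 0.2]
opening: 0.05
t: 13.22
tool_pos: [0.5162, -0.2403, 0.2422]
tool_rot: [1.381, 1.605, -0.824]
contact_force: [-0.1, 0.3, 0.4]
opening: 0.0499
t 13.22 q [-0.717  0.093  1.598  0.31   1.772 -0.89 ] tcp [ 0.5162 -0.2403  0.2422] x [-0.037  0.429 -0.902] y [0.984 0.175 0.043] open 0.0499 F [-0.1  0.3  0.4]
shift mm [40.7 -3.4 19.7] turn deg [32.59  9.94  8.65]
```

```bash
python3 -m handwheel '[[0.05,[0,0,0],[6.5,2,1.7]],[0.05,[0,0,0],[6.5,2,1.7]],[0.05,[0,0,0],[6.5,2,1.7]],[0.05,[0,0,0],[6.5,2,1.7]],[0.05,[0,0,0],[6.5,2,1.7]],[0.05,[0,0,0],[0,0,0]],[0.05,[0,0,0],[0,0,0]],[0.05,[0,0,0],[0,0,0]]]';  python3 - <<'E'
from h import *
st()
d,w=delta(HG+.04*HO,-HO,hy(.2))
E
```

```text
t: 13.88
tool_pos: [0.5166, -0.2405, 0.2436]
tool_rot: [1.982, 1.427, -1.142]
contact_force: [0.2, -0.4, 0.6]
opening: 0.0502
t 13.88 q [-0.808  0.075  1.653  0.506  1.756 -0.386] tcp [ 0.5166 -0.2405  0.2436] x [ 0.125  0.558 -0.82 ] y [ 0.923 -0.369 -0.11 ] open 0.0502 F [ 0.2 -0.4  0.6]
shift mm [112.9   3.8  26.9] turn deg [0.62 0.15 0.14]
```

```bash
python3 -m handwheel '[[0.05,[0,0.004,0.027],[0.6,0.1,0.1]],[0.05,[0.03,0,0],[0,0,0]],[0.05,[0.03,0,0],[0,0,0]],[0.05,[0.03,0,0],[0,0,0]],[0.05,[0.022,0,0],[0,0,0]],[0.05,[0,0,0],[0,0,0]],[0.05,[0,0,0],[0,0,0]],[0.05,[0,0,0],[0,0,0]]]';  python3 - <<'E'
from h import *
st()
d,w=delta(HG-.015*HO,-HO,hy(.2))
for k,s in(("scene",(130,400,260,540)),("top",(200,420,310,540))):
    im=ctrl.get_image(k)[:,:,::-1]; cv2.imwrite(f"pics/{k}8.png",cv2.resize(im[s[0]:s[2],s[1]:s[3]],None,fx=4,fy=4,interpolation=2))
a=cv2.imread("pics/scene8.png");b=cv2.imread("pics/top8.png");h=max(len(a),len(b));w=[cv2.copyMakeBorder(i,0,h-len(i),0,0,0) for i in(a,b)]
v=np.hstack(w);cv2.imwrite("pics/c8.png",cv2.resize(v,None,fx=.76,fy=.76))
E
```

```text
t: 14.55
tool_pos: [0.526, -0.2007, 0.1385]
tool_rot: [1.992, 1.419, -1.148]
contact_force: [-0.6, 0.1, 0.9]
opening: 0.0501
t 14.55 q [-0.752  0.135  1.774  0.519  1.567 -0.417] tcp [ 0.526  -0.2007  0.1385] x [ 0.13   0.557 -0.82 ] y [ 0.918 -0.379 -0.111] open 0.0501 F [-0.6  0.1  0.9]
shift mm [58.2 -1.9  0.9] turn deg [ 0.04  0.1  -0.15]
```

View pics/c8.png

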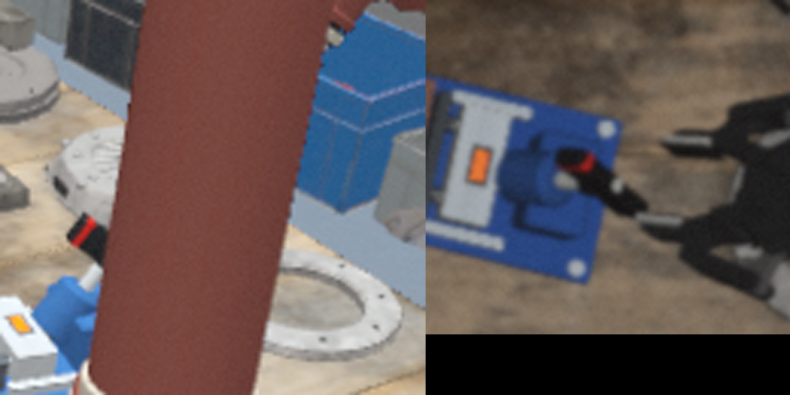

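```bash
python3 - <<'E'
from h import *
o=ctrl.get_obs();M=R.from_rotvec(o['tool_rot']).as_matrix();t=o['tool_pos']
for b in(0,.005,.01):
    print(b,proj([t+s*.027*M[:,1]-b*M[:,0] for s in(1,-1)],'top').round(1).tolist())
print(proj(HG,'top'),proj(HG+.013*HO,'top'))
E
```

```text
0 [[499.2, 248.7], [490.8, 272.2]]
0.005 [[501.2, 248.8], [492.8, 272.4]]
0.01 [[503.2, 248.9], [494.9, 272.7]]
[[477.79685879 260.08282305]] [[482.72297955 260.48828311]]
```

```bash
python3 -m handwheel '[[0.05,[0.02,-0.002,0.001],[0,0,0]],[0.05,[0.02,0,0],[0,0,0]],[0.05,[0.014,0,0],[0,0,0]],[0.05,[0,0,0],[0,0,0]],[0.05,[0,0,0],[0,0,0]],[0.05,[0,0,0],[0,0,0]]]';  python3 - <<'E'
from h import *
st()
d,w=delta(HG-.015*HO,-HO,hy(.2))
im=ctrl.get_image("top")[:,:,::-1]; cv2.imwrite("pics/t9.png",cv2.resize(im[210:300,430:530],None,fx=6,fy=6,interpolation=2))
E
```

```text
t: 15.15
tool_pos: [0.5306, -0.1707, 0.0936]
tool_rot: [1.993, 1.419, -1.149]
contact_force: [-0.5, -0.3, 0.7]
opening: 0.0499
t 15.15 q [-0.709  0.163  1.827  0.535  1.477 -0.422] tcp [ 0.5306 -0.1707  0.0936] x [ 0.131  0.557 -0.82 ] y [ 0.918 -0.381 -0.112] open 0.0499 F [-0.5 -0.3  0.7]
shift mm [ 4.1  0.3 -0.4] turn deg [-0.03  0.08 -0.16]
```

View pics/t9.png

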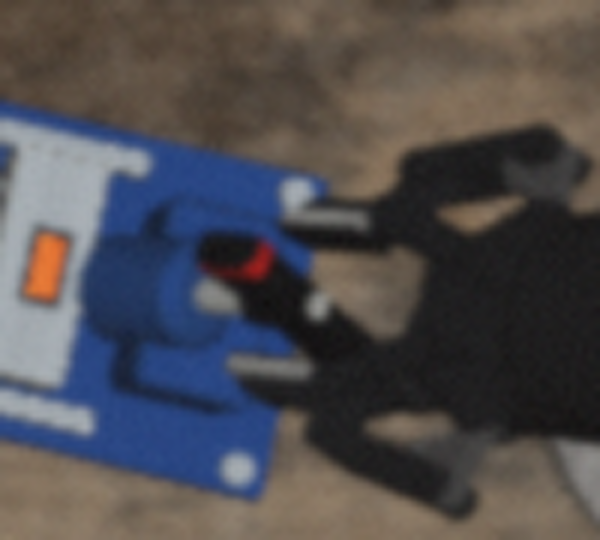

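```bash
python3 -m handwheel '[[0.03,[0.003,0,0],[0,0,0]],[0.015,[0,0,0],[0,0,0]],[0.008,[0,0,0],[0,0,0]],[0.008,[0,0,0],[0,0,0]],[0.008,[0,0,0],[0,0,0]],[0.008,[0,0,0],[0,0,0]],[0.008,[0,0,0],[0,0,0]]]' 50;  python3 - <<'E'
from h import *
st(); print(ctrl.get_obs()['wrist_torque'])
d,w=delta(HG-.015*HO,-HO,hy(.2))
E
```

```text
t: 15.78
tool_pos: [0.5316, -0.169, 0.0904]
tool_rot: [1.995, 1.415, -1.149]
contact_force: [3.4, -1.9, -3.4]
opening: 0.0131
t 15.78 q [-0.706  0.166  1.83   0.537  1.469 -0.422] tcp [ 0.5316 -0.169   0.0904] x [ 0.133  0.556 -0.821] y [ 0.917 -0.383 -0.11 ] open 0.0131 F [ 3.4 -1.9 -3.4]
[-0.63171009 -0.43975386 -0.57484151]
shift mm [ 0.4 -0.4 -0.6] turn deg [-0.08  0.09 -0.3 ]
```

```bash
python3 -m handwheel '[[0.008,[0,0,0],[5,0,0]],[0.008,[0,0,0],[5,0,0]],[0.008,[0,0,0],[5,0,0]],[0.008,[0,0,0],[5,0,0]],[0.008,[0,0,0],[0,0,0]],[0.008,[0,0,0],[0,0,0]]]';  python3 - <<'E'
from h import *
st(); print(ctrl.get_obs()['wrist_torque'])
d,w=delta(HG-.015*HO,-HO,hy(.2))
im=ctrl.get_image("top")[:,:,::-1]; cv2.imwrite("pics/t10.png",cv2.resize(im[210:300,380:500],None,fx=6,fy=6,interpolation=2))
E
```

```text
t: 16.28
tool_pos: [0.5322, -0.1694, 0.0903]
tool_rot: [2.224, 1.281, -1.479]
contact_force: [7.1, -3.7, -3.9]
opening: 0.0131
t 16.28 q [-0.706  0.167  1.829  0.538  1.467 -0.073] tcp [ 0.5322 -0.1694  0.0903] x [ 0.134  0.555 -0.821] y [ 0.733 -0.613 -0.294] open 0.0131 F [ 7.1 -3.7 -3.9]
[-0.87145005 -0.61205988 -0.82094966]
shift mm [ 0.4 -1.2 -0.3] turn deg [-20.09   0.04  -0.42]
```

View pics/t10.png

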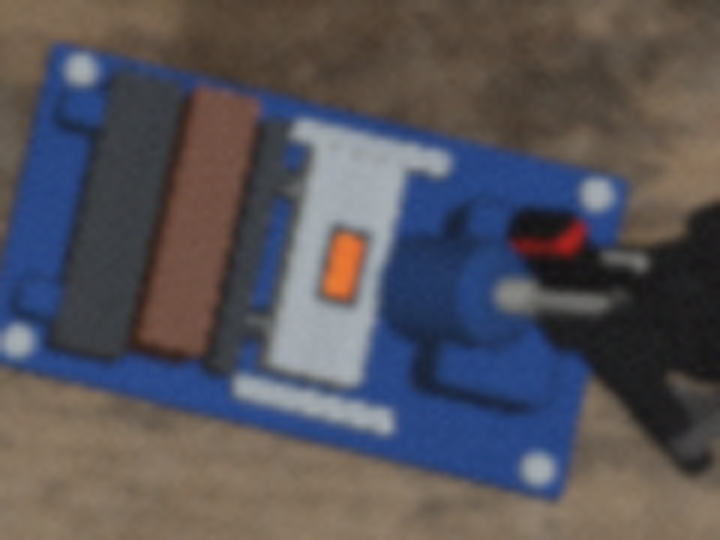

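```bash
python3 -m handwheel '[[0.008,[0,0.0005,0],[6,0,0]],[0.008,[0,0,0],[6,0,0]],[0.008,[0,0,0],[6,0,0]],[0.008,[0,0,0],[6,0,0]],[0.008,[0,0,0],[6,0,0]],[0.008,[0,0,0],[6,0,0]],[0.008,[0,0,0],[6,0,0]],[0.008,[0,0,0],[6,0,0]],[0.008,[0,0,0],[0,0,0]],[0.008,[0,0,0],[0,0,0]]]';  python3 - <<'E'
from h import *
st(); print(ctrl.get_obs()['wrist_torque'])
d,w=delta(HG-.015*HO,-HO,hy(.2))
im=ctrl.get_image("top")[:,:,::-1]; cv2.imwrite("pics/t11.png",cv2.resize(im[210:300,380:500],None,fx=6,fy=6,interpolation=2))
E
```

```text
t: 17.17
tool_pos: [0.5328, -0.1706, 0.0895]
tool_rot: [-1.99, -0.525, 1.739]
contact_force: [9.9, -5.9, -7.4]
opening: 0.0133
t 17.17 q [-0.707  0.168  1.828  0.537  1.464  0.765] tcp [ 0.5328 -0.1706  0.0895] x [ 0.136  0.553 -0.822] y [-0.005 -0.83  -0.558] open 0.0133 F [ 9.9 -5.9 -7.4]
[-1.31216424 -0.78546283 -1.03601656]
shift mm [ 0.4 -2.5  1.3] turn deg [-68.11  -0.11  -0.59]
```

View pics/t11.png

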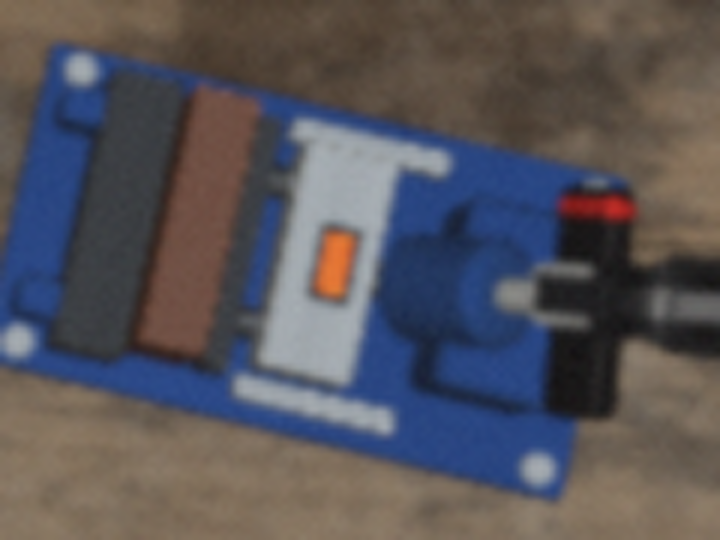

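```bash
python3 -m handwheel '[[0.008,[0,0.0008,-0.0008],[6,0,0]],[0.008,[0,0,0],[6,0,0]],[0.008,[0,0,0],[6,0,0]],[0.008,[0,0,0],[6,0,0]],[0.008,[0,0,0],[6,0,0]],[0.008,[0,0,0],[6,0,0]],[0.008,[0,0,0],[6,0,0]],[0.008,[0,0,0],[6,0,0]],[0.008,[0,0,0],[0,0,0]],[0.008,[0,0,0],[0,0,0]]]';  python3 - <<'E'
from h import *
st(); o=ctrl.get_obs();print(o['wrist_torque'],R.from_rotvec(o['tool_rot']).inv().apply(o['contact_force']))
d,w=delta(HG-.015*HO,-HO,hy(.2))
im=ctrl.get_image("top")[:,:,::-1]; cv2.imwrite("pics/t12.png",cv2.resize(im[210:300,380:500],None,fx=6,fy=6,interpolation=2))
E
```

```text
t: 18.05
tool_pos: [0.5322, -0.1718, 0.0886]
tool_rot: [-1.374, 0.201, 1.584]
contact_force: [3.7, -8.7, -6.5]
opening: 0.0134
t 18.05 q [-0.708  0.171  1.826  0.534  1.465  1.602] tcp [ 0.5322 -0.1718  0.0886] x [ 0.133  0.552 -0.823] y [-0.741 -0.496 -0.453] open 0.0134 F [ 3.7 -8.7 -6.5]
[-1.46810758 -0.24787198 -0.63989256] [  1.09281733   4.54086566 -10.4621422 ]
shift mm [ 0.4 -2.1  3.4] turn deg [-116.17   -0.17   -0.55]
```

View pics/t12.png

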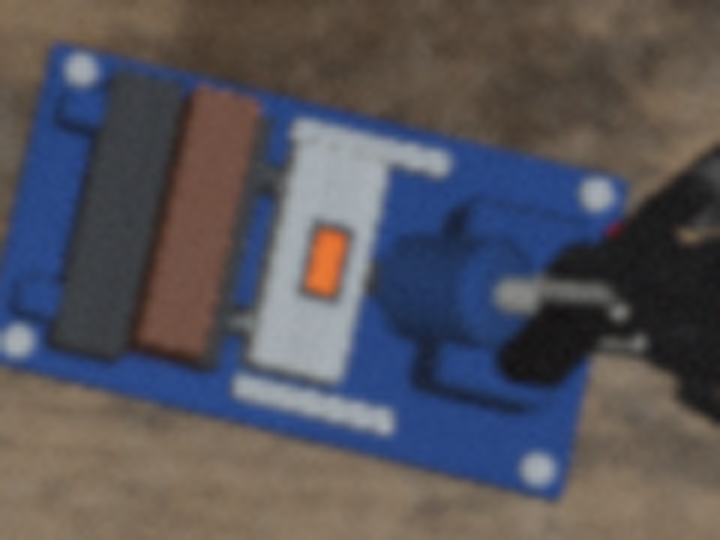

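```bash
python3 -m handwheel '[[0.008,[0,0.0004,-0.001],[6,0,0]],[0.008,[0,0,0],[6,0,0]],[0.008,[0,0,0],[6,0,0]],[0.008,[0,0,0],[6,0,0]],[0.008,[0,0,0],[5,0,0]],[0.008,[0,0,0],[0,0,0]],[0.008,[0,0,0],[0,0,0]]]';  python3 - <<'E'
from h import *
st(); o=ctrl.get_obs();print(o['wrist_torque'],R.from_rotvec(o['tool_rot']).inv().apply(o['contact_force']))
d,w=delta(HG-.015*HO,-HO,hy(.2))
im=ctrl.get_image("top")[:,:,::-1]; cv2.imwrite("pics/t13.png",cv2.resize(im[210:300,380:500],None,fx=6,fy=6,interpolation=2))
E
```

```text
t: 18.68
tool_pos: [0.5313, -0.1721, 0.0883]
tool_rot: [-0.974, 0.561, 1.409]
contact_force: [-2.2, -6.8, -3.8]
opening: 0.013
t 18.68 q [-0.709  0.173  1.825  0.532  1.469  2.107] tcp [ 0.5313 -0.1721  0.0883] x [ 0.129  0.554 -0.822] y [-0.968 -0.111 -0.227] open 0.013 F [-2.2 -6.8 -3.8]
[-1.09918252  0.30243872 -0.21817205] [-0.93354235  3.79025766 -7.12030889]
shift mm [ 0.4 -1.1  4.3] turn deg [-1.4517e+02 -8.0000e-02 -4.3000e-01]
```

View pics/t13.png

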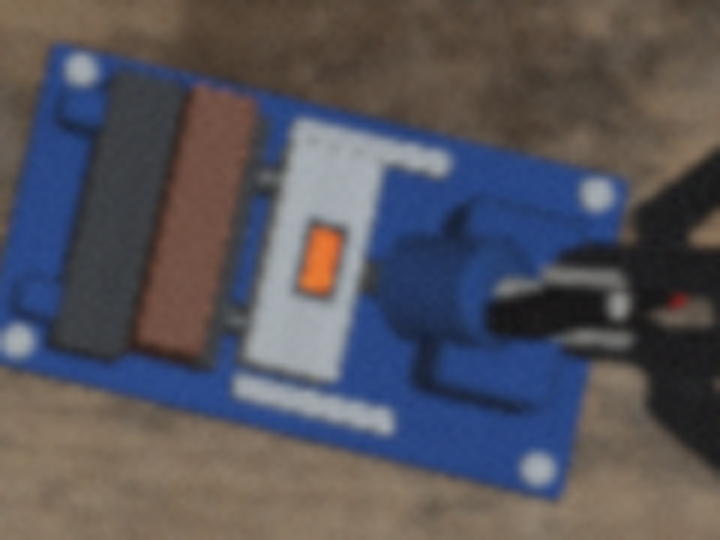

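```bash
cat > look.py <<'E'
import sys
from h import *
st(); o=ctrl.get_obs();print(o['wrist_torque'].round(2),R.from_rotvec(o['tool_rot']).inv().apply(o['contact_force']).round(1))
d,w=delta(HG-.015*HO,-HO,hy(.2)); print('handle approx',round(.2-np.radians(w[0]),2) if w[0]<0 else w[0])
a=ctrl.get_image("top")[:,:,::-1][210:290,380:470]; b=ctrl.get_image("scene")[:,:,::-1][200:280,340:430]
f=lambda c:cv2.resize(c,None,fx=4.4,fy=4.4,interpolation=2)
cv2.imwrite(f"pics/{sys.argv[1]}.png",np.hstack([f(a),f(b)]))
E
python3 -m handwheel '[[0.008,[0,0.0004,-0.001],[6,0,0]],[0.008,[0,0,0],[6,0,0]],[0.008,[0,0,0],[5,0,0]],[0.008,[0,0,0],[0,0,0]],[0.008,[0,0,0],[0,0,0]]]';  python3 look.py l14
```

```text
t: 19.15
tool_pos: [0.5308, -0.1721, 0.0882]
tool_rot: [-0.734, 0.745, 1.285]
contact_force: [-4.5, -4.1, 1.0]
opening: 0.0133
t 19.15 q [-0.71   0.174  1.825  0.533  1.471  2.402] tcp [ 0.5308 -0.1721  0.0882] x [ 0.128  0.556 -0.821] y [-0.989  0.134 -0.063] open 0.0133 F [-4.5 -4.1  1. ]
[-0.63  0.45  0.07] [-3.6  3.8 -3.2]
shift mm [ 0.4 -0.4  4.5] turn deg [-1.6214e+02  1.0000e-02 -2.8000e-01]
handle approx 3.03
```

View pics/l14.png

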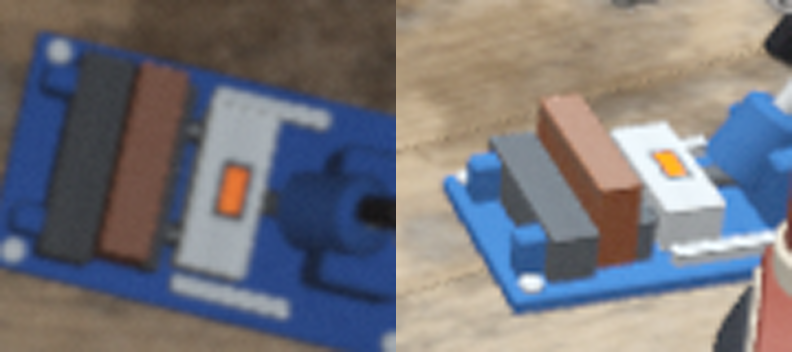

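```bash
python3 -m handwheel '[[0.008,[0,0,-0.0005],[6,0,0]],[0.008,[0,0,0],[6,0,0]],[0.008,[0,0,0],[5,0,0]],[0.008,[0,0,0],[0,0,0]],[0.008,[0,0,0],[0,0,0]]]';  python3 look.py l15
```

```text
t: 19.67
tool_pos: [0.5302, -0.1719, 0.0881]
tool_rot: [-0.492, 0.911, 1.144]
contact_force: [-7.5, -3.4, 4.1]
opening: 0.0133
t 19.67 q [-0.71   0.174  1.825  0.532  1.473  2.698] tcp [ 0.5302 -0.1719  0.0881] x [ 0.126  0.558 -0.82 ] y [-0.924  0.366  0.107] open 0.0133 F [-7.5 -3.4  4.1]
[-0.27  0.66  0.25] [-6.2  6.1 -3. ]
shift mm [0.4 0.4 4.5] turn deg [-1.7914e+02  1.5000e-01 -2.1000e-01]
handle approx 3.33
```

View pics/l15.png

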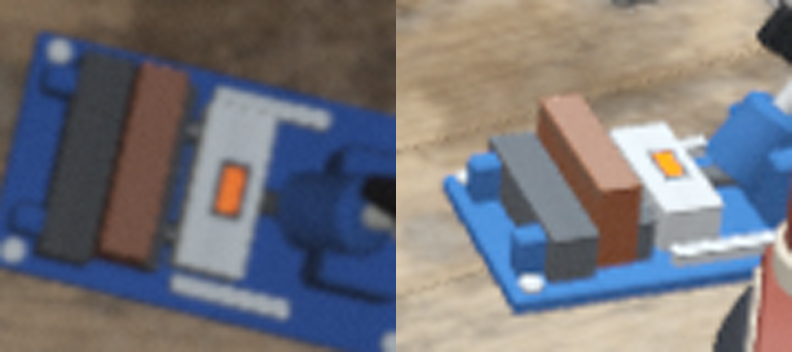

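```bash
python3 -m handwheel '[[0.008,[0,0,0],[6,0,0]],[0.008,[0,0,0],[6,0,0]],[0.008,[0,0,0],[4,0,0]],[0.008,[0,0,0],[0,0,0]],[0.008,[0,0,0],[0,0,0]]]';  python3 look.py l16
```

```text
t: 20.18
tool_pos: [0.5297, -0.1717, 0.0882]
tool_rot: [-0.264, 1.053, 0.998]
contact_force: [-9.9, -2.5, 5.5]
opening: 0.0131
t 20.18 q [-0.71   0.174  1.825  0.532  1.475  2.978] tcp [ 0.5297 -0.1717  0.0882] x [ 0.125  0.559 -0.82 ] y [-0.789  0.557  0.259] open 0.0131 F [-9.9 -2.5  5.5]
[-0.16  0.8   0.5 ] [-7.2  7.9 -4.7]
shift mm [0.3 1.1 4.3] turn deg [164.87  -0.24   0.21]
handle approx 164.86648558938333
```

View pics/l16.png

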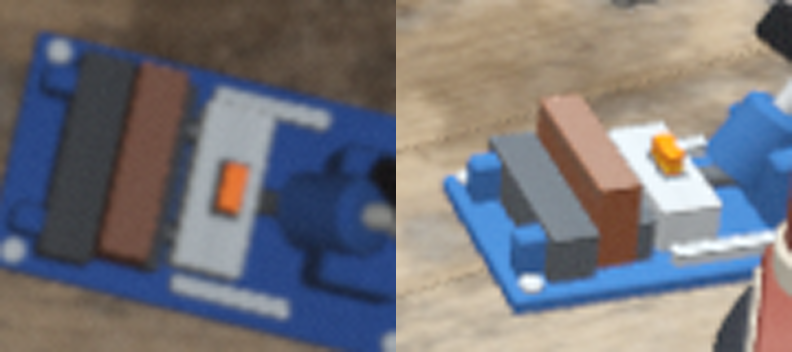

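The tab stands clear of the carriage at about (667,152) in the right half (scene view), so the clamp has popped. I'll let go and back off along the axis.

```bash
python3 -m handwheel '[[0.02,[0,0,0],[0,0,0]],[0.03,[0,0,0],[0,0,0]],[0.05,[0,0,0],[0,0,0]],[0.05,[0,0,0],[0,0,0]],[0.05,[-0.015,0,0],[0,0,0]],[0.05,[-0.025,0,0],[0,0,0]],[0.05,[-0.03,0,0],[0,0,0]],[0.05,[-0.03,0,0],[0,0,0]],[0.05,[-0.03,0,0],[0,0,0]],[0.05,[0,0,0],[0,0,0]]]'; python3 -m handwheel '[[0.05,[0,0,0],[0,0,0]],[0.05,[0,0,0],[0,0,0]],[0.05,[0,0,0],[0,0,0]]]'; python3 look.py l17; python3 - <<'E'
from h import *
for n in("scene","top"): cv2.imwrite(f"pics/{n}18.png",ctrl.get_image(n)[:,:,::-1])
E
```

```text
t: 21.12
tool_pos: [0.5167, -0.248, 0.2006]
tool_rot: [-0.274, 1.046, 0.988]
contact_force: [0.3, 0.8, 1.4]
opening: 0.0499
t: 21.37
tool_pos: [0.5143, -0.2426, 0.1929]
tool_rot: [-0.263, 1.05, 0.998]
contact_force: [-0.6, -0.1, 0.2]
opening: 0.05
t 21.37 q [-0.814  0.117  1.697  0.501  1.684  2.984] tcp [ 0.5143 -0.2426  0.1929] x [ 0.127  0.56  -0.819] y [-0.789  0.557  0.258] open 0.05 F [-0.6 -0.1  0.2]
[-0.28  0.06 -0.04] [-0.3  0.5 -0.3]
shift mm [127.7   1.3   3.4] turn deg [ 1.6487e+02 -1.5000e-01 -0.0000e+00]
handle approx 164.87077712883166
```

View pics/l17.png

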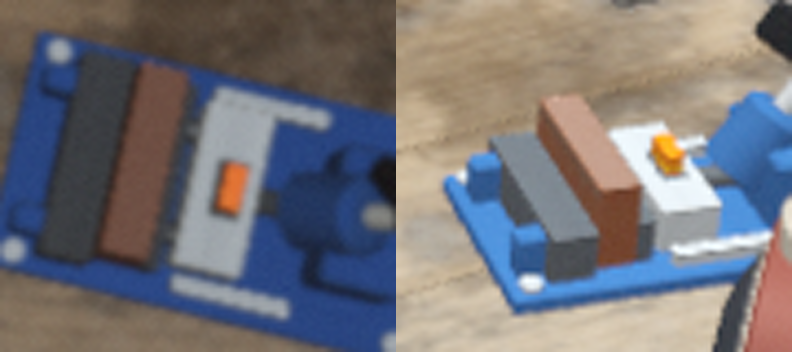

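View pics/top18.png

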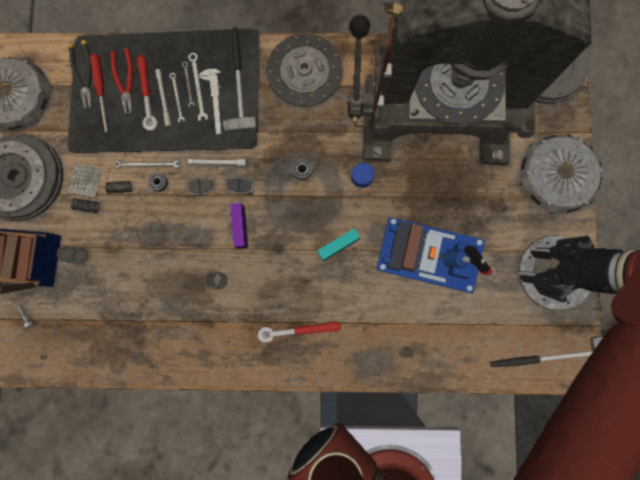

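```bash
python3 -c "
from station import ctrl
print(ctrl.finish_job())"
```

```text
the job is handed in; nothing more can be done
None
```

The lining block is clamped upright between the jaws with the orange tab out, and I handed the job in at about 21.5 s of the 72 s allowed.

**What I did:** I lifted the reddish-brown block, stood it on the bed between the jaws, let go and backed off. I then gripped the T-handle in line with its axis and turned it clockwise about 195° in one grasp. The tab was still flush at about 3.33 rad and out at about 3.6 rad. I stopped there, which is at most 0.28 rad past the pop against the 0.785 rad allowed, then opened the gripper and retreated.

**Last checks:**
- **Tab and block:** both cameras showed the tab still out after release. The block was upright against the rear jaw, about centred along the jaws.
- **Bystanders:** the final top picture shows the bystanders where they started, judged by eye.
- **Robot:** the gripper stood about 0.13 m clear of the handle with about zero contact force. Side force while turning peaked at about 14 N.

**Not measured or disagreed:**
- The jaw's pressing force was not measured; I inferred it from the tab popping.
- The two cameras disagreed by about 2 to 4 mm on the clamp's position. I settled the placing by checking the gaps beside the block during the descent.
- My estimate of the handle's turning axis was off by about 4 mm. I corrected for it as I turned.

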